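# Tip the soldering tiles out of their rack, square the pile and box it

### The arm

A 7-joint arm with a two-finger parallel gripper is mounted at the origin on a cart in front of the work surface, level with it; the furniture and walls round the work are solid. World frame = base frame: x ahead of the robot, y to its left, z up, the work surface at z = 0. Lengths are in mm, angles in rad, forces in N, time in s.
With the tool pointing down it reaches from about 425 to 800 mm from the base axis. Payload 8.3 kg.
Tool frame: the origin (TCP) lies at the very end of the fingers, on their centre line; the grasp point (between the pads) lies 19 mm behind it (ctrl.pinch_z is the z of the grasp point in the tool frame, in mm); z points along the fingers, y is the line along which they close (so a half turn about z gives the same grasp; the last joint's range is limited). The gripper opens to 85 mm and grips with 20 to 120 N. Pads are 22 mm wide; open, the fingers measure 114 mm over their backs; the gripper's body (76 mm by 85 mm) begins 54 mm behind the grasp point. The pads swing forward as they close: fully open they stand 13 mm farther back than shut.
Start: joints at [1.221, 0.383, 0.016, 1.37, -0.006, 1.388, -0.046], TCP at [176.84, -599.442, 231.279] pointing down, gripper open.
Joint ranges: [-2.95, 2.95], [-0.25, 2.06], [-1.52, 1.56], [0.18, 2.33], [-1.44, 4.58], [0.02, 2.06], [-3.01, 3.01]. Speed limits (rad/s): [2.39, 2.39, 3.01, 3.01, 3.14, 3.14, 3.14].

### API

Orientations are given as a 3x3 rotation matrix whose columns are the frame's x, y, z axes.
In Python, from plant import ctrl gives the robot as it stands. The module is installed in compiled form; this text tells all that it offers.
- The arm moves only by the shell command python3 -m handwheel 'ROWS' [FORCE]. ROWS is JSON, a list of rows, each a list of 5 numbers: the shift along the world's x, y, z in mm, then the turn about the world's z in degrees, then the closure, from -1 (fully open) to 1 (shut). A call has 1 to 20 rows; each row is the pose to reach, as a shift and turn from the pose commanded when the call began; what a row does not reach only later rows make up. A row lasts 1/8 s, in which the tool goes at most 62.5 mm and 10.7 degrees, less where a joint would pass 70% of its speed; a pose out of reach is approached as far as the arm can. A call with a gripper value outside its range is refused whole. The fingers move at their own pace and stop on an object; FORCE is the grip in N (left out, the last holds). Time passes only in rows, so rows that repeat a pose let the fingers close. It gives the time, the measured TCP pose, the force, the opening and the grip force at its end, in the units of the state.
- ctrl.state(): the state, without advancing time (a new reading comes with each control period).
- ctrl.get_image(name): name is "side" or "top" or "wrist"; returns the picture (420x560x3 uint8, red, green, blue); there is no depth.
- ctrl.camera_params(name): a dict with "fx", "fy", "cx", "cy" (pixels), "k1" (the pictures are not rectified: a ray, as slopes to the right and down, at radius r is drawn at 1 + k1 r^2 times it, then the intrinsics apply), "T" (4x4, takes a point from camera to world coordinates). Camera axes: x right, y down, z forward; pixel columns grow to the right and rows downward; lengths in mm; the calibration is good to about 2 mm. A picture is of the moment at which its call begins: read the wrist's pose just before it. camera_params takes no time and is no camera call; for the wrist camera it gives the pose at the moment of the call.
- ctrl.hand_in(): hands the job in; it is judged then, once.
The state is a dict: "t": time; "joint_positions": joint angles; "qd": joint speeds; "tau": joint torques, N m; "position": TCP position; "tcp_rot": TCP orientation; "contact_force": force on the tool from outside, world axes, zero at the start; "torque": the same for the moment, N m; "width": opening from 0.0 (shut) to 1.0 (fully open); "finger_force": force on a finger pad.
Only numpy, scipy, OpenCV 4.12 (cv2) and the standard library are available. Lean on these libraries where they do the work, as an engineer would, in place of code of your own. Each camera call takes 0.05 s, during which the arm holds its last target. There are 200 camera calls.

### The job

Tip every white tile up out of the wooden rack by pressing down its far end, which lies over a hollow, and pile the tiles flat on the plinth of the metal squaring corner, tapping the pile until all edges line up and it sits close against both fences. Then lower the squared pile, in one lift or two, into the snug wooden storage box so that all tiles lie flat inside it, the box standing on the worktop, and leave the tape roll where it is.

Things in the scene. Friction and masses are not known exactly. Their poses are not given: they have to be found in the camera images.
- rack: fixed wooden tip-up rack, 96 (x, away from the robot) x 242 (y) x 34 (z) mm, origin at the centre of its underside. Four pockets, some empty, in a row at y = -87, -29, +29, +87 mm, each 74 (x -36 to +38) x 48 (y) mm. A tile lies flush in its pocket on a ledge; pressing its +x end rocks it over the ledge's edge, and its -x end comes up to be taken by the two long sides
- ledge_edge (a point): the edge on which the tiles rock, at rack x = +1.2, y = 0, z = 22 mm: the ledge fills every pocket from its -x end to here; beyond it the pocket is hollow down to z = 4.5 mm. The pockets' +x wall is only 26 mm high. Pressed by closed fingers 26 mm beyond its centre till the tips are 7 mm below the rack's top, a tile passes 23 degrees and stays up at about 0.55 rad, its -x end above the top
- corner: fixed metal squaring corner, origin on the worktop below the seat. Base plate 112 (x) x 96 (y) x 6 mm; on it a plinth 66 x 36 mm, top at z = 24 mm, narrower than a tile so fingers pass beside it; two steel fences up to z = 67 mm: one across the +x end (inner face x = +35, y -31 to +35 mm), a short one on the +y side (inner face y = +23, x +21 to +43 mm). Pile length lies along x
- corner_seat (a point): on the plinth's top, 24 mm above the worktop: the centre of where a tile's underside lies when the tile touches both fences; axes as the corner's
- box: loose open wooden storage box, 85 (x) x 61 (y) x 44 (z) mm, 0.4 to 0.7 kg, origin at the centre of its underside. Inside 75 (x) x 51 (y) mm, floor 6 mm up, solid end walls across x; both long sides are cut out down to the worktop over the middle 46 mm of x, so that fingers holding a pile by its long sides go down with it. Four piled tiles end 10 mm above the walls
- box_in (a point): centre of the box's inner floor, 6 mm above its underside; axes as the box's
- tape_roll: roll of tan tape, 96 mm across, 48 mm high, standing by; origin at the centre of its underside
- tile_1: white ceramic soldering tile, a plain slab 70 (x) x 46 (y) x 12 (z) mm, 0.1 kg, or absent; origin at the centre of its underside, x along its length, z up through its thickness. Lies in a rack pocket at the start, x like the rack's x, top flush with the rack's top
- tile_2: white ceramic soldering tile, a plain slab 70 (x) x 46 (y) x 12 (z) mm, 0.1 kg, or absent; origin at the centre of its underside, x along its length, z up through its thickness. Lies in a rack pocket at the start, x like the rack's x, top flush with the rack's top
- tile_3: white ceramic soldering tile, a plain slab 70 (x) x 46 (y) x 12 (z) mm, 0.1 kg, or absent; origin at the centre of its underside, x along its length, z up through its thickness. Lies in a rack pocket at the start, x like the rack's x, top flush with the rack's top
- tile_4: white ceramic soldering tile, a plain slab 70 (x) x 46 (y) x 12 (z) mm, 0.1 kg, or absent; origin at the centre of its underside, x along its length, z up through its thickness. Lies in a rack pocket at the start, x like the rack's x, top flush with the rack's top
Not all that is in view belongs to the job. Leave any orange look-alike of the tile_3 alone.

How it is judged (in metres and radians):
On the way:
1. all tiles lie flat in one pile on the squaring corner's plinth, each within 5 mm of the seat's centre and 0.06 rad of square (horizontal distance between each of tile_1, tile_2, tile_3, tile_4 and corner_seat below 0.005 m and angle between each of tile_1, tile_2, tile_3, tile_4's own z axis and vertical below 0.06 rad and angle between the x axis of each of tile_1, tile_2, tile_3, tile_4 and the x axis of corner, either way round below 0.06 rad and z of tile_1 in the frame of corner_seat between -0.004 and 0.042 m and z of tile_2 in the frame of corner_seat between -0.004 and 0.042 m and z of tile_3 in the frame of corner_seat between -0.004 and 0.042 m and z of tile_4 in the frame of corner_seat between -0.004 and 0.042 m), for 0.2 s.
At the end, for the whole second after the job is handed in: every tile lies flat (within 0.06 rad) in the box, centred within 5 mm of the inner floor's centre in x and y, at rest, in one pile; the box stands upright on the worktop (x of tile_1 in the frame of box_in between -0.005 and 0.005 m and y of tile_1 in the frame of box_in between -0.005 and 0.005 m and z of tile_1 in the frame of box_in between -0.004 and 0.042 m and angle between the z axis of each of tile_1, tile_2, tile_3, tile_4 and the z axis of box, either way round below 0.06 rad and linear speed of each of tile_1, tile_2, tile_3, tile_4 below 0.02 m/s and x of tile_2 in the frame of box_in between -0.005 and 0.005 m and y of tile_2 in the frame of box_in between -0.005 and 0.005 m and z of tile_2 in the frame of box_in between -0.004 and 0.042 m and x of tile_3 in the frame of box_in between -0.005 and 0.005 m and y of tile_3 in the frame of box_in between -0.005 and 0.005 m and z of tile_3 in the frame of box_in between -0.004 and 0.042 m and x of tile_4 in the frame of box_in between -0.005 and 0.005 m and y of tile_4 in the frame of box_in between -0.005 and 0.005 m and z of tile_4 in the frame of box_in between -0.004 and 0.042 m and angle between box's own z axis and vertical below 0.06 rad and height (world z) of box between -0.01 and 0.01 m); the robot touches nothing.
It fails at once if the tape roll is moved more than 30 mm (distance of tape_roll from where it was at the start of the episode above 0.03 m).
It fails at once if a tile falls off the worktop (height (world z) of any of tile_1, tile_2, tile_3, tile_4 below -0.05 m).
Of tile_1, tile_2, tile_3, tile_4 only 3 to 4 are there at a start; the rules pass over those that are not, and their reading is None.
At some moment in a run one of box may be knocked a few centimetres aside while the robot is not near it.
It also fails if it takes over 210 s, if anything falls off the work surface, if the arm or the gripper's body presses on something with over 40 N, if the wrist force passes 120 N, or if a joint passes its speed limit or range.

## Working session

There is one attempt and no reset: what is moved stays moved. The work goes in short steps, Python scripts to look and compute and a shell command to move; the robot and the scene stay as the last step left them, time stands still between calls to the robot, and variables do not carry over. Pictures are saved under pics/ and viewed, at most 14 in all, crops included, and the job is handed in when it is done.

```bash
mkdir -p pics; python3 - <<'E'
from plant import ctrl
import cv2,numpy as np
s=ctrl.state();print(s['t'],s['position'],s['tcp_rot'],s['width'],ctrl.pinch_z)
for n in("top","side","wrist"):
    p=ctrl.camera_params(n);im=ctrl.get_image(n);cv2.imwrite(f"pics/{n}0.png",im[:,:,::-1]);np.save(f"pics/{n}0.npy",im)
    print(n,{k:np.round(v,3).tolist() for k,v in p.items()})
E
```

```text
0.0 [ 176.67278234 -598.98509619  230.26360084] [[ 9.59148061e-01  2.82903918e-01 -6.09146049e-04]
 [ 2.82904568e-01 -9.59146260e-01  1.85944905e-03]
 [-5.82147320e-05 -1.95581715e-03 -9.99998086e-01]] 0.9973541098884986 -18.700000000000003
top {'fx': 431.475, 'fy': 431.475, 'cx': 285.179, 'cy': 218.694, 'k1': -0.134, 'T': [[-0.071, -0.973, 0.22, 390.035], [-0.997, 0.068, -0.02, -156.959], [0.004, -0.221, -0.975, 937.323], [0.0, 0.0, 0.0, 1.0]]}
side {'fx': 460.66, 'fy': 460.66, 'cx': 275.154, 'cy': 214.633, 'k1': -0.11, 'T': [[0.357, 0.771, -0.527, 1089.435], [0.934, -0.285, 0.216, -394.631], [0.016, -0.569, -0.822, 879.5], [0.0, 0.0, 0.0, 1.0]]}
wrist {'fx': 339.722, 'fy': 339.722, 'cx': 273.98, 'cy': 210.772, 'k1': -0.083, 'T': [[0.282, -0.925, -0.256, 241.386], [-0.959, -0.273, -0.073, -579.397], [-0.002, 0.266, -0.964, 373.306], [0.0, 0.0, 0.0, 1.0]]}
```

View pics/top0.png

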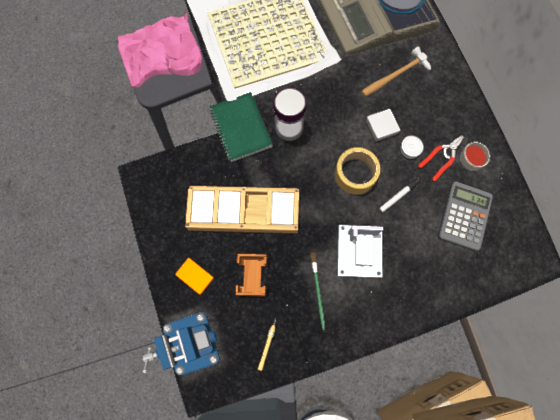

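View pics/side0.png

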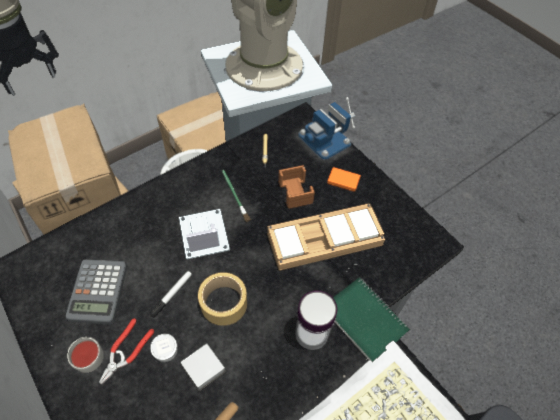

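The top view shows three white tiles in the rack at px (203,207), (229,207) and (283,208). The pocket at (257,208) is empty. The corner is at (360,250), the box at (251,275) and the tape roll at (357,171). Things that could be mistaken for a tile are the orange slab (194,276), the white eraser (384,124) and the corner's white plinth (368,250). I choose the three white ones inside the rack.

```bash
cat > h.py <<'E'
import numpy as np,cv2
from plant import ctrl
def ray(p,uv):
    K=np.array([[p['fx'],0,p['cx']],[0,p['fy'],p['cy']],[0,0,1]]);T=np.array(p['T'])
    u=cv2.undistortPoints(np.array([[uv]],float),K,np.array([p['k1'],0,0,0.]))[0,0]
    return T[:3,3],T[:3,:3]@np.array([u[0],u[1],1.])
def plane(p,uv,z):
    o,d=ray(p,uv);return o+d*(z-o[2])/d[2]
def tri(p1,a,p2,b):
    o,d=ray(p1,a);q,e=ray(p2,b);d/=np.linalg.norm(d);e/=np.linalg.norm(e)
    s=np.linalg.lstsq(np.c_[d,-e],q-o,rcond=None)[0];x=o+s[0]*d;y=q+s[1]*e
    return (x+y)/2,np.linalg.norm(x-y)
def proj(p,P):
    T=np.array(p['T']);c=T[:3,:3].T@(np.array(P)-T[:3,3]);x,y=c[:2]/c[2];k=1+p['k1']*(x*x+y*y)
    return np.array([p['fx']*x*k+p['cx'],p['fy']*y*k+p['cy']])
def white(im,lo=195,amin=150):
    m=(im.min(2)>lo).astype(np.uint8)
    m=cv2.morphologyEx(m,cv2.MORPH_OPEN,np.ones((3,3)))
    c,_=cv2.findContours(m,0,2)
    return [k for k in c if cv2.contourArea(k)>amin]
E
python3 - <<'E'
from h import *
t=np.load('pics/top0.npy');s=np.load('pics/side0.npy')
pt,ps=ctrl.camera_params('top'),ctrl.camera_params('side')
for n,im in(('top',t),('side',s)):
    for c in white(im):
        r=cv2.minAreaRect(c); print(n,np.round(r[0],1),np.round(r[1],1),round(r[2],1),cv2.contourArea(c))
a=cv2.resize(t[175:310,160:400],None,fx=3.3,fy=3.3,interpolation=2)
b=cv2.resize(s[150:270,170:395],None,fx=3.5,fy=3.5,interpolation=2)
cv2.imwrite('pics/ca.png',a[:,:,::-1]);cv2.imwrite('pics/cb.png',b[:,:,::-1])
E
```

```text
top [359.7 250.7] [43.5 50.7] 1.4 1751.0
top [282. 208.] [21.6 31.6] 2.9 634.5
top [228.5 206.5] [31. 21.] 90.0 613.0
top [202.1 206. ] [21.  31.4] 3.8 607.0
top [411.8 145.8] [20.5 18.4] 45.0 301.5
top [383.2 123.1] [23.7 25.1] 70.0 516.5
top [289.5 101.5] [25. 27.] 90.0 540.0
top [263.9  31.2] [114.9 120.3] 68.2 3005.5
side [201.9 364.9] [30.  32.2] 54.5 909.5
side [382.  380.5] [ 77. 160.] 90.0 3259.5
side [163.5 347. ] [24. 25.] 90.0 474.5
side [317.5 308.5] [32.5 31.1] 45.0 791.0
side [288.2 240.5] [30.  21.5] 71.6 568.0
side [338.7 228.7] [30.6 20.4] 66.4 526.0
side [203.3 233.1] [41.6 43.3] 78.7 1064.0
side [363.  223.2] [30.3 19.6] 65.8 498.5
side [181.1 157.3] [ 9.7 46.5] 62.8 213.5
side [274.3  80.8] [ 8.8 30. ] 78.7 193.0
side [221.3  51.4] [12.8 38.5] 77.7 345.5
side [271.5  84.2] [68.  98.7] 55.3 2189.5
```

View pics/ca.png

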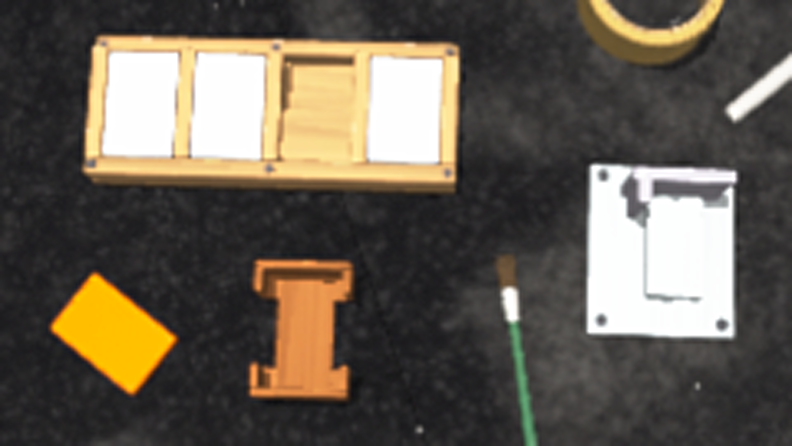

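View pics/cb.png

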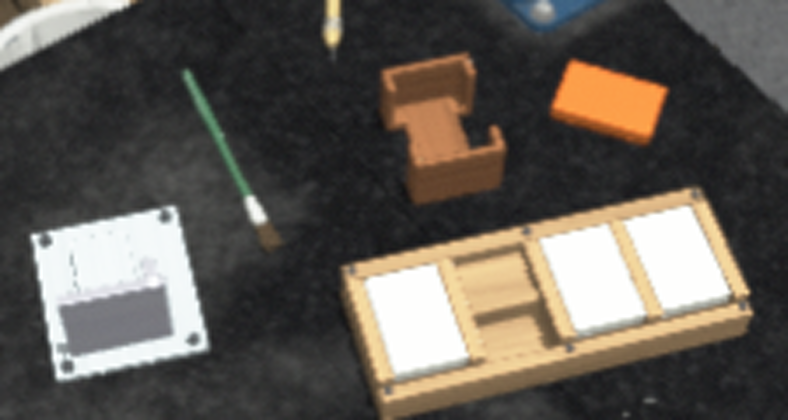

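```bash
python3 - <<'E'
from h import *
pt,ps=ctrl.camera_params('top'),ctrl.camera_params('side')
T=[(202.1,206),(228.5,206.5),(282,208)];S=[(363,223.2),(338.7,228.7),(288.2,240.5)]
for a,b in zip(T,S): print('tile',*[np.round(x,1) for x in tri(pt,a,ps,b)],np.round(plane(pt,a,34),1),np.round(plane(ps,b,34),1))
ca=lambda u,v:(u/3.3+160-.35,v/3.3+175-.35); cb=lambda u,v:(u/3.5+170-.36,v/3.5+150-.36)
print('plate tl,tr?,br,bl')
for q in((589,165),(735,338),(588,333)): print(np.round(plane(pt,ca(*q),6),1))
for q in((33,236),(175,207),(209,348),(57,380)): print(' side',np.round(plane(ps,cb(*q),6),1))
print('box top: tl tr bl br')
for q in((255,261),(352,261),(251,397),(350,398)): print(np.round(plane(pt,ca(*q),44),1))
for q in((382,68),(472,55),(503,152),(409,166)): print(' side',np.round(plane(ps,cb(*q),44),1))
print('box tri',tri(pt,ca(255,261),ps,cb(503,152)))
E
```

```text
tile [635.2   3.1  31.6] 0.2 [634.5   2.6  34. ] [636.5   2.   34. ]
tile [629.8 -54.6  32.3] 0.1 [629.3 -54.9  34. ] [630.8 -55.2  34. ]
tile [ 618.6 -170.    31.2] 0.3 [ 617.9 -170.1   34. ] [ 620.2 -170.6   34. ]
plate tl,tr?,br,bl
[ 578.5 -291.8    6. ]
[ 455.9 -377.     6. ]
[ 466.6 -280.4    6. ]
 side [ 459.  -375.2    6. ]
 side [ 469.1 -280.7    6. ]
 side [ 580.3 -292.5    6. ]
 side [ 569.6 -387.9    6. ]
box top: tl tr bl br
[523.7 -69.3  44. ]
[ 519.5 -130.6   44. ]
[438.6 -62.5  44. ]
[ 433.8 -123.9   44. ]
 side [ 433.8 -120.4   44. ]
 side [444.1 -58.4  44. ]
 side [527.9 -72.1  44. ]
 side [ 517.3 -134.    44. ]
box tri (array([524.30651765, -69.29899335,  38.43977282]), np.float64(1.2258182954155266))
```

The crops confirm three white tiles in the rack, with the hollow at its +x end. The corner's long fence is at +x and its short one at +y. I'm moving over the work for close views.

```bash
python3 -m handwheel '[[32,42,-5,-2,-1],[64,83,-10,-4,-1],[96,125,-15,-6,-1],[128,166,-20,-8,-1],[160,208,-25,-10,-1],[192,250,-30,-12,-1],[224,291,-35,-14,-1],[256,333,-40,-16,-1],[288,374,-45,-18,-1],[320,416,-50,-20,-1],[350,458,-55,-22,-1],[383,499,-60,-22,1],[383,499,-60,-22,1],[383,499,-60,-22,1]]' 30
cat > look.py <<'E'
import sys
from h import *
n=sys.argv[1];cam=sys.argv[2] if len(sys.argv)>2 else 'wrist'
import pickle
s=ctrl.state();p=ctrl.camera_params(cam);im=ctrl.get_image(cam)
cv2.imwrite(f'pics/{n}.png',im[:,:,::-1]);pickle.dump((p,im),open(f'pics/{n}.pkl','wb'))
print(np.round(s['position'],1),np.round(np.degrees(np.arctan2(s['tcp_rot'][1][0],s['tcp_rot'][0][0])),2),s['t'],np.round(s['contact_force'],1),round(s['width'],3))
E
python3 look.py w1
```

```text
t: 1.9
position: [559.5, -100.7, 170.8]
tcp_rot: [[0.995, -0.097, -0.001], [-0.097, -0.995, -0.0], [-0.001, 0.0, -1.0]]
contact_force: [-0.6, -0.8, -0.5]
width: 0.377
finger_force: 0.0
[ 559.5 -100.7  170.8] -5.55 1.9 [-0.6 -0.8 -0.5] 0.377
```

View pics/w1.png

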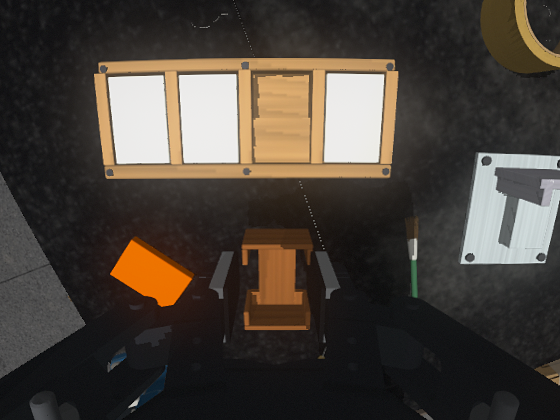

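The wrist view shows tiles at (140,118), (209,118) and (353,118), the box at (277,280) and the corner at (510,210). A second position will give heights and the corner.

```bash
python3 -m handwheel '[[-10,-40,0,0,1],[-20,-80,0,0,1],[-30,-120,0,0,1],[-40,-150,0,0,1],[-40,-150,0,0,1]]'
python3 look.py w2; cat > meas.py <<'E'
from h import *
import pickle,sys
def quad(c):
    r=cv2.approxPolyDP(c,0.04*cv2.arcLength(c,True),True)
    return r[:,0].astype(float)
def tilepx(im,amin=1500):
    out=[]
    for c in white(im,205,amin):
        M=cv2.moments(c);x,y=M['m10']/M['m00'],M['m01']/M['m00']
        out.append((x,y,cv2.contourArea(c),len(quad(c))))
    return out
E
python3 - <<'E'
from meas import *
for n in('w1','w2'):
    p,im=pickle.load(open(f'pics/{n}.pkl','rb'))
    for x,y,a,k in tilepx(im): print(n,round(x,1),round(y,1),a,k,np.round(plane(p,(x,y),34),1))
    h=cv2.cvtColor(im,cv2.COLOR_RGB2HSV)
E
```

```text
t: 2.58
position: [517.2, -255.8, 171.3]
tcp_rot: [[0.994, -0.106, -0.001], [-0.106, -0.994, -0.002], [-0.001, 0.002, -1.0]]
contact_force: [-0.3, 0.8, 0.2]
width: 0.003
finger_force: 0.0
[ 517.2 -255.8  171.3] -6.06 2.575 [-0.3  0.8  0.2] 0.003
w1 138.8 118.9 4494.5 4 [637.1   2.7  34. ]
w1 208.6 117.9 4727.5 4 [631.6 -54.2  34. ]
w1 353.1 117.2 4713.0 4 [ 620.9 -169.4   34. ]
w2 382.4 171.4 2121.0 4 [ 531.5 -347.9   34. ]
w2 340.0 142.6 2210.0 5 [ 558.8 -313.7   34. ]
w2 21.5 93.8 3575.5 4 [629.5 -56.6  34. ]
w2 153.5 84.4 4853.0 4 [ 620.6 -170.1   34. ]
```

View pics/w2.png

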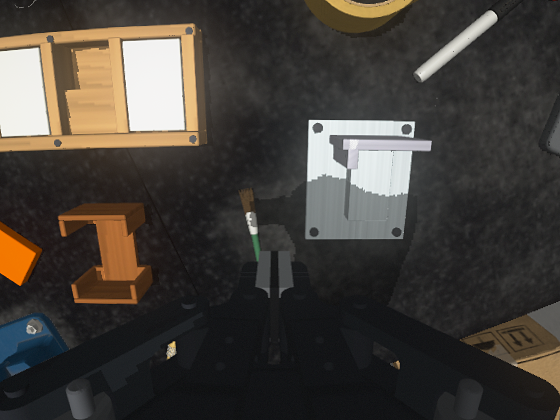

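```bash
python3 - <<'E'
from meas import *
p1,i1=pickle.load(open('pics/w1.pkl','rb'));p,im=pickle.load(open('pics/w2.pkl','rb'))
print(tri(p1,(353.1,117.2),p,(153.5,84.4)), 'tcp px',proj(p,(517.2,-255.8,171.3)))
c=cv2.resize(im[110:250,290:440],None,fx=4,fy=4,interpolation=2)
c=(255*(c/255.)**1.5).astype(np.uint8)
cv2.imwrite('pics/cc.png',c[:,:,::-1])
E
```

```text
(array([ 620.84596438, -169.72276216,   32.79399585]), np.float64(0.09539811034490989)) tcp px [276.16997637 269.06557892]
```

View pics/cc.png

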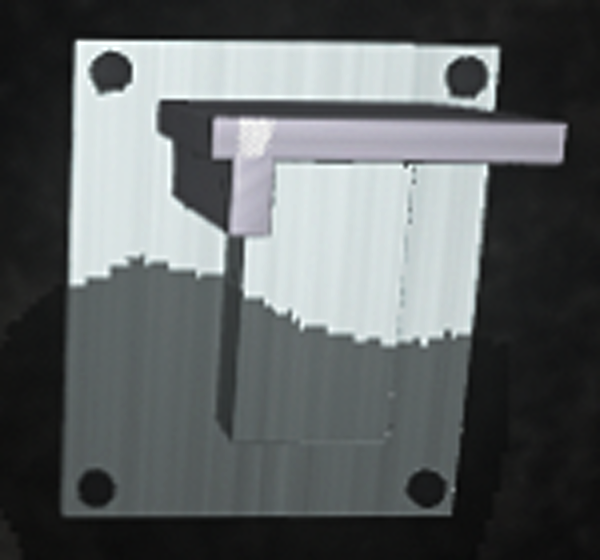

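```bash
python3 - <<'E'
from meas import *
p,im=pickle.load(open('pics/w2.pkl','rb'))
f=lambda u,v:(u/4+290-.375,v/4+110-.375)
for n,q,z in(('(35,23)',(272,161),67),('(35,-31)',(564,163),67),('(21,23)',(271,236),67),('pl -x-y',(388,438),24),('pl -x+y',(233,441),24),('plate +x+y',(75,40),6),('+x-y',(499,46),6),('-x+y',(62,515),6),('-x-y',(453,515),6)):
    print(n,np.round(plane(p,f(*q),z),1))
pt=ctrl.camera_params('top');ca=lambda u,v:(u/3.3+160-.35,v/3.3+175-.35)
print('top (35,-31)',plane(pt,ca(736,182),67),'(35,23)',plane(pt,ca(652,179),67), 'plinth -x+y',plane(pt,ca(646,297),24),plane(pt,ca(703,300),24))
p1,_=pickle.load(open('pics/w1.pkl','rb'))
print('box from w1 top +x+y,+x-y,-x+y,-x-y')
for q in((243,229.5),(312,229),(244,304),(310,304)):print(np.round(plane(p1,q,44),1))
E
```

```text
(35,23) [ 555.3 -320.    67. ]
(35,-31) [ 549.7 -374.2   67. ]
(21,23) [ 541.6 -319.2   67. ]
pl -x-y [ 485.8 -353.8   24. ]
pl -x+y [ 488.9 -318.7   24. ]
plate +x+y [ 579.2 -292.2    6. ]
+x-y [ 568.8 -387.     6. ]
-x+y [ 468.8 -280.1    6. ]
-x-y [ 458.2 -375.3    6. ]
top (35,-31) [ 548.71451758 -374.58360857   67.        ] (35,23) [ 554.41340812 -321.65169567   67.        ] plinth -x+y [ 485.4342021  -317.74845601   24.        ] [ 480.68669507 -354.6443447    24.        ]
box from w1 top +x+y,+x-y,-x+y,-x-y
[538.7 -71.6  44. ]
[ 533.5 -129.1   44. ]
[468.5 -63.7  44. ]
[ 462.7 -122.7   44. ]
```

```bash
python3 -m handwheel '[[26,20,0,0,1],[52,36,0,0,1],[78,52,-30,0,1],[104,68,-60,0,1],[129,83,-110,0,1],[129,83,-110,0,1],[129,83,-110,0,1],[129,83,-110,0,1]]'; python3 -c "
from plant import ctrl
s=ctrl.state();print(s['position'])"
```

```text
t: 3.62
position: [649.6, -168.8, 63.9]
tcp_rot: [[0.995, -0.098, 0.004], [-0.098, -0.995, -0.001], [0.004, 0.001, -1.0]]
contact_force: [-0.2, 0.3, -0.2]
width: -0.0
finger_force: 0.0
[ 649.57530552 -168.78249485   63.85099501]
```

```bash
python3 -m handwheel '[[-3,-3.5,-10,0,1],[-3,-3.5,-24,0,1],[-3,-3.5,-29,0,1],[-3,-3.5,-33,0,1],[-3,-3.5,-37,0,1],[-3,-3.5,-37,0,1],[-3,-3.5,-37,0,1]]'; python3 -m handwheel '[[0,0,15,0,1],[0,0,40,0,1],[-40,4,90,0,1],[-80,8,90,0,-1],[-80,8,90,0,-1],[-80,8,90,0,-1]]';python3 look.py w3;python3 look.py s3 side; python3 - <<'E'
import cv2;a=cv2.imread('pics/w3.png');b=cv2.imread('pics/s3.png')[180:320,230:430]
b=cv2.resize(b,(400,280));a=cv2.resize(a,(400,300))[:280];cv2.imwrite('pics/m3.png',cv2.hconcat([a,b]))
E
```

```text
t: 4.5
position: [646.8, -170.9, 25.2]
tcp_rot: [[0.995, -0.097, 0.002], [-0.097, -0.995, -0.0], [0.002, 0.0, -1.0]]
contact_force: [0.5, 0.5, 4.5]
width: -0.004
finger_force: 2.3
t: 5.25
position: [566.2, -163.1, 114.9]
tcp_rot: [[0.995, -0.097, 0.001], [-0.097, -0.995, -0.0], [0.001, 0.0, -1.0]]
contact_force: [-0.6, -0.8, 0.2]
width: 0.636
finger_force: 0.0
[ 566.2 -163.1  114.9] -5.57 5.25 [-0.6 -0.8  0.2] 0.636
[ 566.6 -163.   114.6] -5.56 5.3 [-0.9  0.2  0.6] 0.723
```

View pics/m3.png

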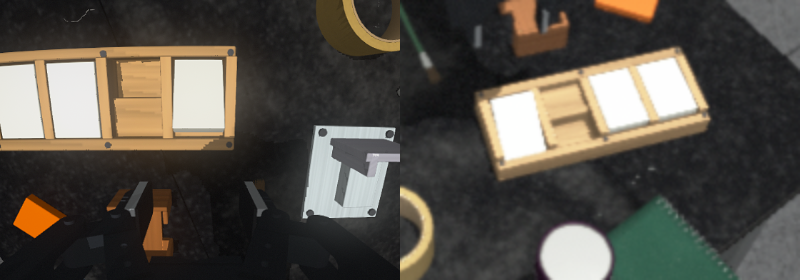

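Tile 4 is tipped, with its near end face visible at (198,131) in the composite. Next I grasp it.

```bash
python3 -m handwheel '[[20,-3,-10,0,-1],[39.5,-5,-25,0,-1],[39.5,-5,-50,0,-1],[39.5,-5,-70,0,-1],[39.5,-5,-83,0,-1],[39.5,-5,-83,0,-1],[39.5,-5,-83,0,1],[39.5,-5,-83,0,1],[39.5,-5,-83,0,1],[39.5,-5,-83,0,1],[39.5,-5,-83,0,1],[39.5,-5,-83,0,1]]' 40
```

```text
t: 6.85
position: [605.9, -168.3, 32.3]
tcp_rot: [[0.995, -0.097, 0.002], [-0.097, -0.995, -0.001], [0.002, 0.001, -1.0]]
contact_force: [-1.7, -0.1, 6.1]
width: 0.523
finger_force: 43.8
```

```bash
python3 -m handwheel '[[0,0,10,0,1],[0,0,25,0,1],[0,0,50,0,1],[0,0,80,0,1],[-20,-30,98,0,1],[-40,-65,98,0,1],[-60,-100,98,0,1],[-80,-135,98,0,1],[-108,-171,98,-0.4,1],[-108,-171,98,-0.4,1],[-108,-171,98,-0.4,1],[-108,-171,98,-0.4,1]]'; python3 look.py w4;python3 look.py s4 side; python3 - <<'E'
import cv2;a=cv2.imread('pics/w4.png');b=cv2.imread('pics/s4.png')[130:270,150:350]
b=cv2.resize(b,(400,280));a=cv2.resize(a,(400,300))[:280];cv2.imwrite('pics/m4.png',cv2.hconcat([a,b]))
E
```

```text
t: 8.35
position: [498.4, -337.4, 129.7]
tcp_rot: [[0.995, -0.102, 0.001], [-0.102, -0.995, 0.001], [0.001, -0.001, -1.0]]
contact_force: [-0.2, 0.6, -0.4]
width: 0.526
finger_force: 43.0
[ 498.4 -337.4  129.7] -5.83 8.35 [-0.2  0.6 -0.4] 0.526
[ 498.4 -337.5  129.6] -5.83 8.4 [-0.2 -0.9  0.7] 0.524
```

View pics/m4.png

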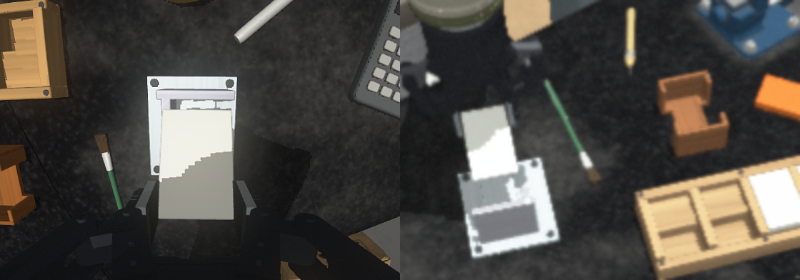

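```bash
python3 -m handwheel '[[0,-1.5,-20,0,1],[0,-1.5,-40,0,1],[0,-1.5,-60,0,1],[0,-1.5,-68,0,1],[0,-1.5,-68,0,1],[0,-1.5,-68,0,1]]' 20; python3 -m handwheel '[[0,0,-4,0,1],[0,0,-8,0,1],[0,0,-12,0,1],[0,0,-16,0,1],[0,0,-16,0,1]]' 20
```

```text
t: 9.2
position: [498.0, -340.6, 62.2]
tcp_rot: [[0.995, -0.104, 0.001], [-0.104, -0.995, -0.001], [0.001, 0.001, -1.0]]
contact_force: [-0.2, 0.3, -1.1]
width: 0.526
finger_force: 43.0
t: 9.82
position: [496.9, -341.4, 46.1]
tcp_rot: [[0.994, -0.105, -0.0], [-0.105, -0.994, -0.001], [0.0, 0.001, -1.0]]
contact_force: [-5.2, -0.0, 7.4]
width: 0.526
finger_force: 44.9
```

```bash
python3 -m handwheel '[[0,0,-4,0,1],[0,0,-8,0,1],[0,0,-12,0,1],[0,0,-15,0,1],[0,0,-15,0,1]]' 20;python3 look.py s5 side;python3 look.py w5; python3 - <<'E'
import cv2;a=cv2.imread('pics/w5.png');b=cv2.imread('pics/s5.png')[150:270,150:320]
b=cv2.resize(b,(400,280));a=cv2.resize(a,(400,300))[:280];cv2.imwrite('pics/m5.png',cv2.hconcat([a,b]))
E
```

```text
t: 10.45
position: [495.9, -341.4, 30.6]
tcp_rot: [[0.994, -0.105, -0.002], [-0.105, -0.994, -0.001], [-0.002, 0.001, -1.0]]
contact_force: [-7.6, 0.6, 7.2]
width: 0.526
finger_force: 46.7
[ 495.9 -341.4   30.6] -6.05 10.45 [-7.6  0.6  7.2] 0.526
[ 495.9 -341.5   30.6] -6.05 10.5 [-6.9  0.6  7.7] 0.523
```

View pics/m5.png

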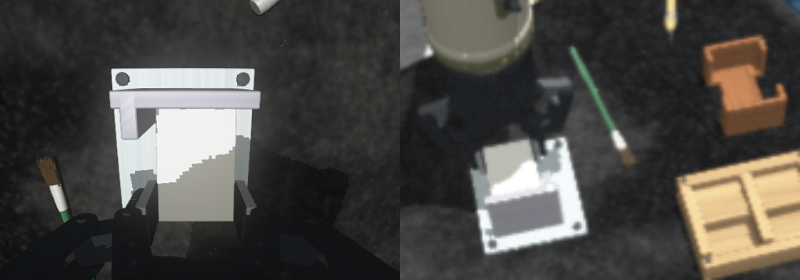

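```bash
python3 -m handwheel '[[0,0,-3,0,1],[0,0,-5,0,1],[0,0,-7,0,1],[0,0,-7,0,1],[0,0,-7,0,1]]' 20
```

```text
t: 11.18
position: [495.8, -341.4, 23.5]
tcp_rot: [[0.994, -0.106, -0.002], [-0.106, -0.994, -0.0], [-0.002, 0.001, -1.0]]
contact_force: [-8.0, -0.7, 7.1]
width: 0.524
finger_force: 47.5
```

```bash
python3 -m handwheel '[[0,1,0,0,1],[0.3,2,-1,0,1],[0.3,3,-2,0,1],[0.3,3.5,-2,0,1],[0.3,3.5,-2,0,1]]' 20;python3 -m handwheel '[[0,0.5,0,0,1],[0,1,0,0,1],[0,1,0,0,1]]'
```

```text
t: 11.8
position: [495.8, -340.8, 22.4]
tcp_rot: [[0.994, -0.108, -0.001], [-0.108, -0.994, -0.004], [-0.001, 0.004, -1.0]]
contact_force: [-8.3, -5.0, 8.8]
width: 0.519
finger_force: 47.8
t: 12.18
position: [495.9, -340.3, 22.5]
tcp_rot: [[0.994, -0.108, -0.001], [-0.108, -0.994, -0.005], [-0.0, 0.005, -1.0]]
contact_force: [-8.5, -6.3, 7.7]
width: 0.521
finger_force: 47.7
```

```bash
python3 -m handwheel '[[0,-4,0,0,-1],[0,-4,0,0,-1],[0,-4,0,0,-1],[0,-4,0,0,-1],[0,-4,40,0,-1],[-15,-2,80,0,-1],[-30,-2,80,0,-1],[-30,-2,80,0,-1],[-30,-2,80,0,-1]]' 20;python3 look.py w6; python3 - <<'E'
from meas import *
p,im=pickle.load(open('pics/w6.pkl','rb'))
for z in(36,):
  for u,v,w in[(518.6,-339.5,24)]: print(proj(p,(u,v,w)))
ex=np.array([.9945,-.1045,0]);ey=np.array([.1045,.9945,0]);s=np.array([518.6,-339.5,0])
for a,b,z in((35,23,67),(35,-31,67),(35,23,36),(35,-23,36),(-35,23,36),(-35,-23,36)): print((a,b,z),np.round(proj(p,s+a*ex+b*ey+[0,0,z]),1))
c=cv2.resize(im[40:300,180:400],None,fx=2.2,fy=2.2,interpolation=2);cv2.imwrite('pics/c6.png',(255*(c/255.)**1.5).astype(np.uint8)[:,:,::-1])
E
```

```text
t: 13.3
position: [467.4, -337.4, 100.1]
tcp_rot: [[0.995, -0.104, -0.001], [-0.104, -0.995, 0.001], [-0.001, -0.001, -1.0]]
contact_force: [0.2, -0.7, 0.1]
width: 1.001
finger_force: 0.0
[ 467.4 -337.4  100.1] -5.96 13.3 [ 0.2 -0.7  0.1] 1.001
[270.64634504 143.48658866]
(35, 23, 67) [222.8  78.6]
(35, -31, 67) [332.5  78.6]
(35, 23, 36) [230.6  84.4]
(35, -23, 36) [309.9  84.3]
(-35, 23, 36) [234.  201.4]
(-35, -23, 36) [307.2 201.4]
```

View pics/c6.png

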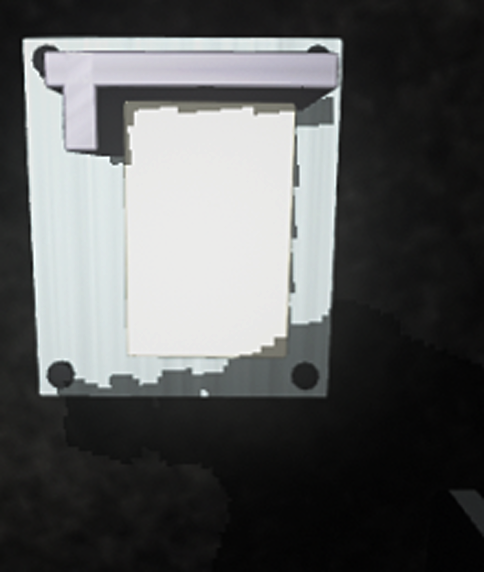

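The tile lies flat about 3 mm off the y fence and 1.5 mm off the x fence, with its corners at (237,87) and (311,202) in the full picture. It will be tapped home later. Tile 2 is next.

```bash
python3 -m handwheel '[[20,30,0,0,1],[45,67,0,0,1],[70,103,0,0,1],[95,140,0,0,1],[120,177,0,0,1],[145,214,0,0,1],[170,251,0,0,1],[190,281,-20,0.4,1],[190,281,-40,0.4,1],[190,281,-40,0.4,1],[190,281,-40,0.4,1]]'
```

```text
t: 14.72
position: [657.5, -58.6, 61.4]
tcp_rot: [[0.995, -0.099, -0.0], [-0.099, -0.995, -0.001], [-0.0, 0.001, -1.0]]
contact_force: [-0.7, -0.1, -0.2]
width: 0.004
finger_force: 0.0
```

```bash
python3 -m handwheel '[[0,1.5,-10,0,1],[0,1.5,-22,0,1],[0,1.5,-27,0,1],[0,1.5,-32,0,1],[0,1.5,-36,0,1],[0,1.5,-36,0,1],[0,1.5,-36,0,1]]'; python3 -m handwheel '[[0,0,15,0,1],[0,0,45,0,-1],[-20,2,60,0,-1],[-41,4,60,0,-1],[-41,4,60,0,-1],[-41,4,60,0,-1],[-41,4,60,0,-1]]'; python3 look.py w7; python3 - <<'E'
from meas import *
p,im=pickle.load(open('pics/w7.pkl','rb'))
for c in white(im,190,800): print(np.round(cv2.minAreaRect(c)[0]),np.round(cv2.minAreaRect(c)[1]),quad(c).tolist())
E
```

```text
t: 15.6
position: [657.9, -55.4, 25.5]
tcp_rot: [[0.995, -0.097, 0.001], [-0.097, -0.995, 0.0], [0.001, -0.0, -1.0]]
contact_force: [0.7, -0.2, -0.2]
width: 0.002
finger_force: 0.2
t: 16.48
position: [617.2, -51.5, 85.3]
tcp_rot: [[0.995, -0.097, 0.0], [-0.097, -0.995, 0.0], [0.0, -0.0, -1.0]]
contact_force: [-0.6, 0.1, 1.0]
width: 1.001
finger_force: 0.0
[617.2 -51.5  85.3] -5.57 16.475 [-0.6  0.1  1. ] 1.001
[181. 208.] [112.  77.] [[140.0, 154.0], [151.0, 262.0], [182.0, 264.0], [179.0, 229.0], [219.0, 225.0], [216.0, 153.0]]
[278. 186.] [79. 75.] [[244.0, 147.0], [240.0, 226.0], [315.0, 195.0], [312.0, 147.0]]
```

```bash
python3 -m handwheel '[[0,-1,-20,0,-1],[0,-1,-40,0,-1],[0,-1,-53,0,-1],[0,-1,-53,0,-1],[0,-1,-53,0,1],[0,-1,-53,0,1],[0,-1,-53,0,1],[0,-1,-53,0,1],[0,-1,-53,0,1],[0,-1,-53,0,1],[0,-1,-53,0,1]]' 40; python3 -m handwheel '[[0,0,10,0,1],[0,0,25,0,1],[0,0,50,0,1],[0,0,80,0,1],[0,0,110,0,1]]'
```

```text
t: 17.9
position: [617.2, -52.9, 33.0]
tcp_rot: [[0.995, -0.097, 0.001], [-0.097, -0.995, -0.0], [0.002, 0.0, -1.0]]
contact_force: [-0.2, -3.0, 5.4]
width: 0.522
finger_force: 44.6
t: 18.52
position: [616.5, -51.6, 144.0]
tcp_rot: [[0.995, -0.096, 0.0], [-0.096, -0.995, 0.001], [0.0, -0.001, -1.0]]
contact_force: [0.5, 0.0, -1.1]
width: 0.524
finger_force: 43.9
```

```bash
python3 -m handwheel '[[-15,-36,0,0,1],[-31,-75,0,0,1],[-47,-113,0,0,1],[-63,-152,0,0,1],[-79,-190,0,0,1],[-95,-228,0,0,1],[-110,-265,0,-0.4,1],[-119,-286.5,0,-0.4,1],[-119,-286.5,0,-0.4,1],[-119,-286.5,-20,-0.4,1],[-119,-286.5,-40,-0.4,1],[-119,-286.5,-50,-0.4,1],[-119,-286.5,-50,-0.4,1]]'
```

```text
t: 20.15
position: [498.8, -337.5, 92.8]
tcp_rot: [[0.995, -0.102, 0.001], [-0.102, -0.995, 0.001], [0.001, -0.001, -1.0]]
contact_force: [-1.2, 1.3, 1.5]
width: 0.522
finger_force: 44.4
```

```bash
python3 -m handwheel '[[-1,-0.8,-10,0,1],[-1,-0.8,-20,0,1],[-1,-0.8,-24,0,1],[-1,-0.8,-28,0,1],[-1,-0.8,-32,0,1],[-1,-0.8,-36,0,1],[-1,-0.8,-36,0,1]]';python3 -m handwheel '[[0,0,-4,0,1],[0,0,-8,0,1],[0,0,-12,0,1],[0,0,-16,0,1],[0,0,-19,0,1],[0,0,-21,0,1],[0,0,-21,0,1]]'
```

```text
t: 21.02
position: [496.6, -340.3, 57.3]
tcp_rot: [[0.995, -0.105, 0.001], [-0.105, -0.995, -0.001], [0.001, 0.001, -1.0]]
contact_force: [-3.8, 1.6, 8.3]
width: 0.525
finger_force: 46.1
t: 21.9
position: [495.6, -340.6, 35.9]
tcp_rot: [[0.994, -0.105, -0.001], [-0.105, -0.994, -0.001], [-0.001, 0.001, -1.0]]
contact_force: [-6.9, 1.5, 6.6]
width: 0.524
finger_force: 48.7
```

```bash
python3 -m handwheel '[[0,0,-1,0,-1],[0,0,-1,0,-1],[0,0,-1,0,-1],[0,0,-1,0,-1],[0,0,40,0,-1],[-15,2,70,0,-1],[-28,3,70,0,-1],[-28,3,70,0,-1],[-28,3,70,0,-1]]';python3 look.py w8; python3 - <<'E'
from meas import *
p,im=pickle.load(open('pics/w8.pkl','rb'))
ex=np.array([.9945,-.1045,0]);ey=np.array([.1045,.9945,0]);s=np.array([518.6,-339.5,0])
for a,b,z in((35,23,67),(35,-31,67),(35,23,48),(35,-23,48),(-35,23,48),(-35,-23,48)): print((a,b,z),np.round(proj(p,s+a*ex+b*ey+[0,0,z]),1))
c=cv2.resize(im[20:280,160:400],None,fx=2.2,fy=2.2,interpolation=2);cv2.imwrite('pics/c8.png',(255*(c/255.)**1.5).astype(np.uint8)[:,:,::-1])
E
```

```text
t: 23.02
position: [468.4, -336.3, 104.2]
tcp_rot: [[0.995, -0.104, -0.001], [-0.104, -0.995, 0.001], [-0.001, -0.001, -1.0]]
contact_force: [-0.5, 0.1, -0.0]
width: 1.005
finger_force: 0.0
[ 468.4 -336.3  104.2] -5.96 23.025 [-0.5  0.1 -0. ] 1.005
(35, 23, 67) [226.3  81.2]
(35, -31, 67) [333.4  81.3]
(35, 23, 48) [231.   84.7]
(35, -23, 48) [313.4  84.6]
(-35, 23, 48) [234.4 206. ]
(-35, -23, 48) [310.3 206. ]
```

View pics/c8.png

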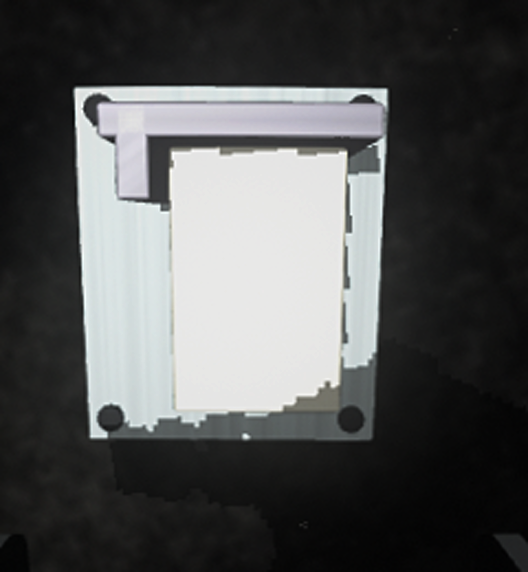

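Both tiles are flat and stacked, about 2.7 mm off the y fence with corners at (238,88) and (315,207). The last tile is next.

```bash
python3 -m handwheel '[[20,34,0,0,1],[42,72,0,0,1],[64,110,0,0,1],[86,148,0,0,1],[108,186,0,0,1],[130,224,0,0,1],[152,262,0,0,1],[174,300,0,0.4,1],[194.5,336.5,-20,0.4,1],[194.5,336.5,-43,0.4,1],[194.5,336.5,-43,0.4,1],[194.5,336.5,-43,0.4,1]]'
```

```text
t: 24.58
position: [663.4, -1.0, 62.6]
tcp_rot: [[0.995, -0.098, 0.0], [-0.098, -0.995, -0.0], [0.0, 0.0, -1.0]]
contact_force: [-0.6, 0.1, 0.5]
width: -0.0
finger_force: 0.0
```

```bash
python3 -m handwheel '[[0,0,-10,0,1],[0,0,-22,0,1],[0,0,-28,0,1],[0,0,-33,0,1],[0,0,-37,0,1],[0,0,-37,0,1],[0,0,-37,0,1]]'; python3 -m handwheel '[[0,0,15,0,1],[0,0,45,0,-1],[-20,2,60,0,-1],[-41,4,60,0,-1],[-41,4,60,0,-1],[-41,4,60,0,-1],[-41,4,60,0,-1]]'; python3 look.py w9; python3 - <<'E'
from meas import *
p,im=pickle.load(open('pics/w9.pkl','rb'))
for c in white(im,190,800): print(np.round(cv2.minAreaRect(c)[0]),np.round(cv2.minAreaRect(c)[1]),quad(c).tolist())
E
```

```text
t: 25.45
position: [663.2, -0.2, 25.4]
tcp_rot: [[0.995, -0.097, 0.0], [-0.097, -0.995, 0.0], [0.0, -0.0, -1.0]]
contact_force: [0.5, 0.3, -0.1]
width: 0.003
finger_force: 0.0
t: 26.32
position: [622.7, 3.6, 85.3]
tcp_rot: [[0.995, -0.097, 0.0], [-0.097, -0.995, 0.0], [0.0, -0.0, -1.0]]
contact_force: [0.6, 1.0, -0.6]
width: 1.0
finger_force: 0.0
[622.7   3.6  85.3] -5.58 26.325 [ 0.6  1.  -0.6] 1.0
[274. 202.] [111.  78.] [[240.0, 147.0], [236.0, 258.0], [313.0, 258.0], [310.0, 147.0]]
```

```bash
python3 -m handwheel '[[0,0,-20,0,-1],[0,0,-40,0,-1],[0,0,-53,0,-1],[0,0,-53,0,-1],[0,0,-53,0,1],[0,0,-53,0,1],[0,0,-53,0,1],[0,0,-53,0,1],[0,0,-53,0,1],[0,0,-53,0,1],[0,0,-53,0,1]]' 40; python3 -m handwheel '[[0,0,10,0,1],[0,0,25,0,1],[0,0,50,0,1],[0,0,80,0,1],[0,0,110,0,1]]'
```

```text
t: 27.75
position: [622.8, 3.8, 33.0]
tcp_rot: [[0.995, -0.097, 0.002], [-0.097, -0.995, 0.0], [0.001, -0.0, -1.0]]
contact_force: [0.1, 0.4, 5.9]
width: 0.524
finger_force: 44.9
t: 28.38
position: [621.9, 3.8, 143.9]
tcp_rot: [[0.995, -0.097, -0.0], [-0.097, -0.995, 0.0], [-0.0, -0.0, -1.0]]
contact_force: [0.5, -0.1, -2.0]
width: 0.521
finger_force: 44.3
```

```bash
python3 -m handwheel '[[-15,-40,0,0,1],[-30,-80,0,0,1],[-45,-120,0,0,1],[-60,-160,0,0,1],[-75,-200,0,0,1],[-90,-240,0,0,1],[-105,-280,0,-0.4,1],[-118,-315,0,-0.4,1],[-124.5,-342.5,0,-0.4,1],[-124.5,-342.5,0,-0.4,1],[-124.5,-342.5,-20,-0.4,1],[-124.5,-342.5,-40,-0.4,1],[-124.5,-342.5,-50,-0.4,1],[-124.5,-342.5,-50,-0.4,1],[-124.5,-342.5,-50,-0.4,1]]'
```

```text
t: 30.25
position: [498.4, -338.1, 93.1]
tcp_rot: [[0.995, -0.103, 0.001], [-0.103, -0.995, 0.0], [0.001, -0.0, -1.0]]
contact_force: [-0.3, 1.8, 0.9]
width: 0.523
finger_force: 44.8
```

```bash
python3 -m handwheel '[[-1,0,-8,0,1],[-1,0,-14,0,1],[-1,0,-18,0,1],[-1,0,-22,0,1],[-1,0,-26,0,1],[-1,0,-26,0,1]]';python3 -m handwheel '[[0,0,-4,0,1],[0,0,-8,0,1],[0,0,-12,0,1],[0,0,-16,0,1],[0,0,-20,0,1],[0,0,-20,0,1]]';python3 -m handwheel '[[0,0,-1,0,-1],[0,0,-1,0,-1],[0,0,-1,0,-1],[0,0,-1,0,-1],[0,0,40,0,-1],[-15,2,60,0,1],[-28,3,60,0,1],[-28,3,60,0,1],[-28,3,60,0,1]]';python3 look.py w10; python3 - <<'E'
from meas import *
p,im=pickle.load(open('pics/w10.pkl','rb'))
ex=np.array([.9945,-.1045,0]);ey=np.array([.1045,.9945,0]);s=np.array([518.6,-339.5,0])
for a,b,z in((35,23,67),(35,23,60),(35,-23,60),(-35,23,60),(-35,-23,60)): print((a,b,z),np.round(proj(p,s+a*ex+b*ey+[0,0,z]),1))
for c in white(im,222,800): print(np.round(cv2.minAreaRect(c)[1]),quad(c).tolist())
c=cv2.resize(im[20:280,160:400],None,fx=2.2,fy=2.2,interpolation=2);cv2.imwrite('pics/c10.png',(255*(c/255.)**1.5).astype(np.uint8)[:,:,::-1])
E
```

```text
t: 31.0
position: [496.4, -339.3, 66.9]
tcp_rot: [[0.995, -0.105, 0.0], [-0.105, -0.995, -0.001], [0.0, 0.001, -1.0]]
contact_force: [-4.5, 0.3, 9.0]
width: 0.524
finger_force: 46.7
t: 31.75
position: [495.7, -339.3, 46.8]
tcp_rot: [[0.994, -0.105, -0.001], [-0.105, -0.994, -0.0], [-0.001, 0.001, -1.0]]
contact_force: [-7.8, 1.5, 10.2]
width: 0.525
finger_force: 49.3
t: 32.88
position: [468.4, -335.4, 105.2]
tcp_rot: [[0.995, -0.104, -0.001], [-0.104, -0.995, 0.001], [-0.001, -0.001, -1.0]]
contact_force: [0.7, -0.4, -0.9]
width: 0.146
finger_force: 0.0
[ 468.4 -335.4  105.2] -5.96 32.875 [ 0.7 -0.4 -0.9] 0.146
(35, 23, 67) [228.4  81.1]
(35, 23, 60) [230.2  82.5]
(35, -23, 60) [317.5  82.5]
(-35, 23, 60) [233.9 210.6]
(-35, -23, 60) [313.9 210.6]
[125.  84.] [[234.0, 85.0], [237.0, 209.0], [314.0, 197.0], [318.0, 85.0]]
[143.  35.] [[196.0, 60.0], [201.0, 184.0], [218.0, 196.0], [220.0, 160.0], [234.0, 202.0], [233.0, 113.0]]
```

```bash
python3 -m handwheel '[[-12,1,0,0,1],[-12,1,-30,0,1],[-12,1,-60,0,1],[-12,1,-85,0,1],[-12,1,-90,0,1],[-12,1,-90,0,1],[-12,1,-90,0,1]]'; python3 -m handwheel '[[3,-0.3,0,0,1],[6,-0.6,0,0,1],[9,-0.9,0,0,1],[12,-1.2,0,0,1],[12,-1.2,0,0,1]]'
```

```text
t: 33.8
position: [457.3, -335.3, 17.5]
tcp_rot: [[0.995, -0.104, 0.002], [-0.104, -0.995, -0.001], [0.002, 0.001, -1.0]]
contact_force: [0.3, -0.3, 0.2]
width: -0.003
finger_force: 0.0
t: 34.42
position: [469.0, -335.8, 16.2]
tcp_rot: [[0.995, -0.104, 0.0], [-0.104, -0.995, 0.0], [0.0, -0.0, -1.0]]
contact_force: [0.6, -0.9, -1.3]
width: 0.0
finger_force: 0.0
```

```bash
python3 -m handwheel '[[2,-0.2,0,0,1],[4,-0.4,0,0,1],[5,-0.5,0,0,1],[5,-0.5,0,0,1]]'; python3 -m handwheel '[[1.5,-0.2,0,0,1],[3,-0.3,0,0,1],[3,-0.3,0,0,1]]';python3 -m handwheel '[[1.5,-0.2,0,0,1],[3,-0.3,0,0,1],[3,-0.3,0,0,1]]'
```

```text
t: 34.92
position: [469.5, -336.6, 14.9]
tcp_rot: [[0.994, -0.106, -0.007], [-0.106, -0.994, 0.002], [-0.007, -0.001, -1.0]]
contact_force: [-11.5, 0.8, 2.5]
width: 0.0
finger_force: 0.0
t: 35.3
position: [469.3, -336.5, 13.6]
tcp_rot: [[0.994, -0.107, -0.013], [-0.107, -0.994, 0.004], [-0.013, -0.002, -1.0]]
contact_force: [-19.2, 3.5, 4.5]
width: -0.0
finger_force: 0.0
t: 35.67
position: [469.0, -337.4, 12.6]
tcp_rot: [[0.994, -0.109, -0.018], [-0.109, -0.994, 0.005], [-0.019, -0.003, -1.0]]
contact_force: [-29.7, 1.9, 4.6]
width: -0.0
finger_force: 0.0
```

```bash
python3 -m handwheel '[[-6,0.5,0,0,1],[-14,1.5,0,0,1],[-14,1.5,30,0,1],[-14,1.5,60,0,1],[-10,1.5,92,0,1],[-10,1.5,92,0,1],[-10,1.5,92,0,1]]';python3 look.py w11; python3 - <<'E'
from meas import *
p,im=pickle.load(open('pics/w11.pkl','rb'))
ex=np.array([.9945,-.1045,0]);ey=np.array([.1045,.9945,0]);s=np.array([518.6,-339.5,0])
for a,b,z in((35,23,67),(35,23,60),(35,-23,60),(-35,23,60),(-35,-23,60)): print((a,b,z),np.round(proj(p,s+a*ex+b*ey+[0,0,z]),1))
for c in white(im,222,800): print(np.round(cv2.minAreaRect(c)[1]),quad(c).tolist())
c=cv2.resize(im[40:290,170:390],None,fx=2.2,fy=2.2,interpolation=2);cv2.imwrite('pics/c11.png',(255*(c/255.)**1.5).astype(np.uint8)[:,:,::-1])
E
```

```text
t: 36.55
position: [469.6, -335.2, 107.9]
tcp_rot: [[0.995, -0.104, 0.0], [-0.104, -0.995, 0.0], [0.0, -0.0, -1.0]]
contact_force: [0.0, -0.7, -0.4]
width: -0.0
finger_force: 0.0
[ 469.6 -335.2  107.9] -5.94 36.55 [ 0.  -0.7 -0.4] -0.0
(35, 23, 67) [229.7  84.3]
(35, 23, 60) [231.4  85.5]
(35, -23, 60) [317.3  85.5]
(-35, 23, 60) [234.9 211.5]
(-35, -23, 60) [313.7 211.5]
[122. 147.] [[197.0, 63.0], [212.0, 197.0], [236.0, 144.0], [239.0, 211.0], [314.0, 198.0], [318.0, 89.0], [236.0, 88.0], [235.0, 144.0]]
```

View pics/c11.png

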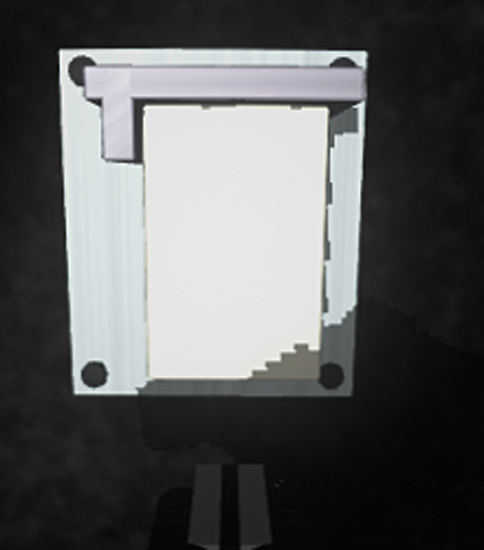

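The pile is square and flush with the x fence, with corners at (145,106) and (320,380) in the crop. It stands about 1.7 mm off the y fence. I squeeze it, nudge it to +y, then lift.

```bash
python3 -m handwheel '[[20,-2,0,0,-1],[48,-5.5,0,0,-1],[48,-5.5,0,0,-1],[48,-5.5,0,0,-1],[48,-5.5,-30,0,-1],[48,-5.5,-60,0,-1],[48,-5.5,-80,0,-1],[48,-5.5,-84,0,-1],[48,-5.5,-84,0,-1],[48,-5.5,-84,0,1],[48,-5.5,-84,0,1],[48,-5.5,-84,0,1],[48,-5.5,-84,0,1],[48,-5.5,-84,0,1],[48,-5.5,-84,0,1]]' 60;python3 -m handwheel '[[0,1,0,0,1],[0.2,2,0,0,1],[0.4,3,0,0,1],[0.4,3,0,0,1]]'
```

```text
t: 38.48
position: [518.3, -341.6, 25.4]
tcp_rot: [[0.995, -0.104, 0.002], [-0.104, -0.995, -0.001], [0.002, 0.001, -1.0]]
contact_force: [-1.0, -0.3, 5.9]
width: 0.531
finger_force: 62.8
t: 38.98
position: [518.2, -340.9, 25.4]
tcp_rot: [[0.994, -0.106, 0.002], [-0.106, -0.994, -0.004], [0.002, 0.003, -1.0]]
contact_force: [-0.1, -6.8, 4.4]
width: 0.532
finger_force: 62.6
```

```bash
python3 -m handwheel '[[-0.4,-3,0,0,1],[-0.4,-3,5,0,1],[-0.4,-3,15,0,1],[-0.4,-3,40,0,1],[-0.4,-3,75,0,1],[-5,20,110,0,1],[-10,60,140,0,1],[-15,90,155,0,1],[-20,110,155,0,1],[-20,110,155,0,1],[-20,110,155,0,1]]' ;python3 look.py w12; python3 look.py t12 top; python3 - <<'E'
from meas import *
p,im=pickle.load(open('pics/w12.pkl','rb'));q,jm=pickle.load(open('pics/t12.pkl','rb'))
a=cv2.resize(im,(400,300));b=cv2.resize(jm[150:360,160:420],(400,323),interpolation=2)
b=cv2.copyMakeBorder(b,0,0,0,0,0);a=cv2.copyMakeBorder(a,0,23,0,0,0)
c=cv2.resize(im[100:330,0:270],None,fx=1.6,fy=1.6,interpolation=2)
d=cv2.resize(jm[230:320,220:300],None,fx=4,fy=4,interpolation=2)
H=max(c.shape[0],d.shape[0]);pad=lambda k:cv2.copyMakeBorder(k,0,H-k.shape[0],0,0,0)
cv2.imwrite('pics/m12.png',cv2.hconcat([pad(c),pad(d)])[:,:,::-1])
E
```

```text
t: 40.35
position: [497.3, -229.1, 178.3]
tcp_rot: [[0.994, -0.105, -0.002], [-0.105, -0.994, 0.0], [-0.002, 0.0, -1.0]]
contact_force: [-0.3, -1.1, -1.9]
width: 0.532
finger_force: 62.9
[ 497.3 -229.1  178.3] -6.04 40.35 [-0.3 -1.1 -1.9] 0.532
[ 497.4 -229.4  178.3] -6.07 40.4 [-0.2 -0.2 -2. ] 0.528
```

View pics/m12.png

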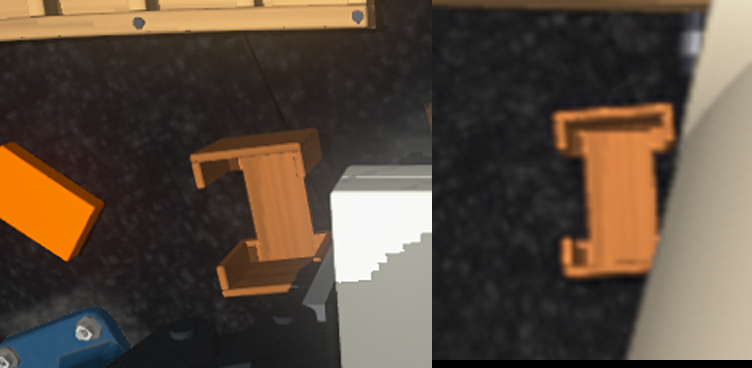

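The box has clearly been knocked and turned: in the top crop its +x edge now slopes from (553,113) to (673,104). I move the arm aside and measure it by mask.

```bash
python3 -m handwheel '[[5,-40,0,0,1],[10,-80,0,0,1],[15,-120,0,0,1],[15,-120,0,0,1],[15,-120,0,0,1]]' ;python3 look.py t13 top;python3 look.py s13 side; python3 look.py w13; cat > box.py <<'E'
from meas import *
def mask(im):
    h=cv2.cvtColor(im,cv2.COLOR_RGB2HSV)
    return (((h[...,0]<14)&(h[...,1]>110)&(h[...,2]>40)&(h[...,2]<235)).astype(np.uint8))
def blob(n,P=(480,-97,20)):
    p,im=pickle.load(open(f'pics/{n}.pkl','rb'));m=cv2.morphologyEx(mask(im),cv2.MORPH_CLOSE,np.ones((3,3)))
    c,_=cv2.findContours(m,0,1);u=proj(p,P)
    c=[k for k in c if cv2.contourArea(k)>400]
    c=min(c,key=lambda k:np.linalg.norm(k[:,0].mean(0)-u))
    return p,c[:,0].astype(float),cv2.contourArea(c)
if __name__=='__main__':
    for n in sys.argv[1:]:
        p,c,a=blob(n);h=cv2.convexHull(c.astype(np.float32))[:,0]
        q=cv2.approxPolyDP(h.reshape(-1,1,2),3,True)[:,0]
        print(n,a,len(c),c.min(0),c.max(0))
        for k in q: print('  ',k,np.round(plane(p,k,44)[:2],1),np.round(plane(p,k,0)[:2],1))
E
python3 box.py t13 s13 w13
```

```text
t: 41.08
position: [512.8, -348.0, 178.4]
tcp_rot: [[0.994, -0.105, -0.001], [-0.105, -0.994, 0.001], [-0.001, -0.001, -1.0]]
contact_force: [0.0, 0.7, -1.6]
width: 0.527
finger_force: 62.9
[ 512.8 -348.   178.4] -6.01 41.075 [ 0.   0.7 -1.6] 0.527
[ 513.1 -347.3  178.7] -5.93 41.125 [-0.2  0.1 -2.1] 0.53
[ 513.3 -346.9  179. ] -5.89 41.175 [-0.8 -0.3 -2.9] 0.529
t13 1010.5 155 [250. 255.] [283. 299.]
   [280. 256.] [ 512.8 -158.7] [ 518.8 -158.8]
   [283. 296.] [ 429.9 -159.2] [ 431.8 -159.3]
   [254. 299.] [427.9 -99.5] [429.7 -96.7]
   [250. 258.] [512.9 -96.1] [518.9 -93.1]
s13 921.5 145 [264. 166.] [301. 209.]
   [288. 166.] [432.5 -96.3] [397.9 -80.6]
   [301. 191.] [512.6 -96.3] [482.3 -80.6]
   [300. 202.] [ 540.7 -110.6] [511.8 -95.6]
   [276. 209.] [ 540.1 -168.2] [ 511.1 -156.3]
   [264. 184.] [ 464.2 -168.9] [ 431.3 -157. ]
   [264. 172.] [ 430.3 -156.4] [ 395.5 -143.9]
w13 5443.5 389 [  3. 208.] [106. 308.]
   [ 86. 208.] [ 523.4 -182.1] [ 514.4 -155.1]
   [106. 283.] [ 451.  -182.6] [ 430.5 -155.6]
   [ 85. 304.] [ 430.8 -155.7] [ 407.2 -124.5]
   [ 30. 307.] [431.3 -96.5] [407.8 -55.9]
   [  3. 227.] [514.3 -96. ] [503.9 -55.2]
   [ 32. 214.] [ 523.4 -129.4] [514.4 -93.9]
```

```bash
python3 - <<'E'
from meas import *
for n,tp,yaw in(('w13',(513.3,-346.9,179.0),-5.9),('w12',(497.3,-229.1,178.3),-6.04)):
    p,im=pickle.load(open(f'pics/{n}.pkl','rb'));tp=np.array(tp)
    g=((im.max(2).astype(int)-im.min(2)<28)&(im.min(2)>105)).astype(np.uint8)
    g=cv2.morphologyEx(g,cv2.MORPH_OPEN,np.ones((5,5)))
    c,_=cv2.findContours(g,0,2);u=proj(p,tp+[0,0,34.6])
    c=[k for k in c if cv2.pointPolygonTest(k,tuple(map(float,u)),False)>=0][0]
    print(n,cv2.contourArea(c),np.round(u,1),cv2.boundingRect(c))
    y=np.radians(yaw);ex=np.array([np.cos(y),np.sin(y),0]);ey=np.array([-np.sin(y),np.cos(y),0])
    for k in cv2.approxPolyDP(c,5,True)[:,0].astype(float):
        d=plane(p,k,tp[2]+34.6)-tp;d0=plane(p,k,tp[2]-1.4)-tp;print('  ',k,np.round([d@ex,d@ey],1),'bottom',np.round([d0@ex,d0@ey],1))
E
```

```text
w13 27902.5 [276.6 310.1] (197, 126, 145, 238)
   [209. 126.] [64.8 21.2] bottom [64. 28.]
   [211. 212.] [37.  21.9] bottom [26.9 28.9]
   [197. 277.] [13.2 28.1] bottom [-4.8 37.2]
   [204. 283.] [10.8 25.7] bottom [-7.9 34.1]
   [210. 276.] [13.6 23.5] bottom [-4.2 31. ]
   [215. 358.] [-21.3  23.6] bottom [-50.7  31.2]
   [332. 358.] [-21.2 -21.3] bottom [-50.7 -28.6]
   [341. 220.] [ 34.2 -21.5] bottom [ 23.2 -28.9]
   [329. 203.] [ 40.  -17.2] bottom [ 31.  -23.2]
   [311. 202.] [ 40.4 -11.2] bottom [ 31.4 -15.2]
   [313. 127.] [ 64.5 -11.2] bottom [ 63.5 -15.2]
w12 31456.0 [276.7 310.3] (206, 94, 257, 270)
   [462. 110.] [ 70.4 -58.4] bottom [ 71.4 -78.1]
   [429. 109.] [ 70.5 -47.5] bottom [ 71.4 -63.6]
   [429.  96.] [ 74.4 -47.2] bottom [ 76.7 -63.1]
   [348.  94.] [ 74.5 -21.7] bottom [ 76.8 -29.2]
   [350. 103.] [ 71.8 -22.4] bottom [ 73.3 -30.2]
   [342. 107.] [ 70.6 -20. ] bottom [ 71.7 -27. ]
   [342.  94.] [ 74.5 -19.9] bottom [ 76.8 -26.8]
   [336.  94.] [ 74.5 -18. ] bottom [ 76.8 -24.3]
   [330. 204.] [ 39.8 -17.5] bottom [ 30.6 -23.6]
   [283. 203.] [40.1 -2. ] bottom [31. -3.]
   [280. 188.] [45.1 -1. ] bottom [37.7 -1.6]
   [273. 187.] [45.5  1.3] bottom [38.2  1.4]
   [274. 203.] [40.1  1. ] bottom [31.  1.]
   [216. 206.] [39.1 20.1] bottom [29.7 26.5]
   [206. 221.] [33.9 23.7] bottom [22.8 31.3]
   [215. 358.] [-21.2  23.7] bottom [-50.7  31.3]
   [280. 363.] [-23.4  -1.3] bottom [-53.6  -2. ]
   [333. 357.] [-20.7 -21.6] bottom [-50.1 -29.1]
   [342. 226.] [ 32.1 -21.9] bottom [ 20.4 -29.4]
   [335. 204.] [ 39.8 -19.2] bottom [ 30.6 -25.8]
   [341. 202.] [ 40.5 -21.1] bottom [ 31.5 -28.4]
   [344. 213.] [ 36.7 -22.3] bottom [ 26.4 -30. ]
   [416. 214.] [ 36.3 -46.8] bottom [ 25.9 -62.7]
   [416. 205.] [ 39.4 -46.5] bottom [ 30.1 -62.2]
   [429. 200.] [ 41.2 -50.8] bottom [ 32.4 -67.9]
   [437. 120.] [ 67.2 -50.5] bottom [ 67.  -67.6]
   [461. 119.] [ 67.6 -58.4] bottom [ 67.7 -78.1]
```

```bash
python3 - <<'E'
from meas import *
p,im=pickle.load(open('pics/w12.pkl','rb'))
for c in(230,250,262,300,320): print(c,im[170:226:2,c].mean(1).astype(int).tolist())
tp=np.array((497.3,-229.1,178.3));ex=np.array([.9945,-.1045,0])
for z in(34.6,22.6,10.6,-1.4): print(z,[np.round(proj(p,tp+x*ex+[0,0,z]),1).tolist() for x in(34,36)])
E
python3 -m handwheel '[[-5,40,0,1,1],[-10,80,0,2,1],[-20,120,0,3,1],[-30,160,0,4,1],[-35,200,0,5,1],[-40,220,0,6,1],[-40,220,0,6,1],[-40,220,0,6,1]]'
python3 look.py t14 top;python3 look.py s14 side; python3 - <<'E'
from meas import *
for n,o in(('t14','top0'),('s14','side0')):
    p,im=pickle.load(open(f'pics/{n}.pkl','rb'));o=np.load(f'pics/{o}.npy')
    u=proj(p,(518,-339,40)).astype(int);w=np.s_[u[1]-28:u[1]+28,u[0]-28:u[0]+28]
    d=np.abs(im[w].astype(int)-o[w]).max(2);print(n,u,d.mean(),(d>40).sum(),d.shape)
E
```

```text
230 [41, 42, 42, 44, 45, 45, 46, 48, 49, 50, 52, 54, 55, 62, 67, 64, 59, 122, 131, 124, 179, 128, 133, 136, 140, 234, 247, 247]
250 [39, 44, 49, 47, 47, 48, 53, 59, 63, 69, 74, 71, 69, 71, 69, 67, 61, 125, 132, 136, 182, 129, 135, 139, 141, 235, 247, 248]
262 [50, 55, 54, 55, 57, 57, 55, 58, 65, 72, 70, 68, 74, 62, 64, 66, 64, 131, 132, 136, 183, 128, 128, 138, 141, 234, 246, 247]
300 [53, 52, 53, 53, 55, 57, 57, 59, 57, 57, 58, 59, 59, 62, 64, 66, 62, 122, 129, 133, 189, 125, 131, 135, 139, 233, 245, 247]
320 [63, 62, 63, 64, 63, 62, 61, 62, 64, 64, 63, 63, 63, 64, 66, 66, 62, 128, 130, 132, 193, 123, 131, 123, 135, 234, 246, 196]
34.6 [[276.8, 220.8], [276.8, 215.1]]
22.6 [[276.6, 211.2], [276.6, 205.9]]
10.6 [[276.4, 203.1], [276.4, 198.3]]
-1.4 [[276.2, 196.4], [276.2, 191.9]]
t: 42.22
position: [473.1, -129.4, 179.4]
tcp_rot: [[1.0, -0.001, 0.0], [-0.001, -1.0, -0.001], [0.0, 0.001, -1.0]]
contact_force: [-0.5, -0.6, -2.1]
width: 0.532
finger_force: 62.9
[ 473.1 -129.4  179.4] -0.05 42.225 [-0.5 -0.6 -2.1] 0.532
[ 473.1 -129.5  179.3] -0.09 42.275 [-0.2  0.1 -2.1] 0.533
t14 [364 247] 7.887755102040816 164 (56, 56)
s14 [199 224] 10.159757653061224 52 (56, 56)
```

Only two tiles came along: the profile shows faces down to TCP+10.6, so the bottom tile stayed on the plinth. Two lifts are allowed. I hover over the box and check the alignment from near.

```bash
python3 -m handwheel '[[-0.5,3,-40,0,1],[-0.5,3,-80,0,1],[-0.5,3,-115,0,1],[-0.5,3,-130,0,1],[-0.5,3,-130,0,1],[-0.5,3,-130,0,1]]'; python3 look.py w15; cat > hov.py <<'E'
from meas import *
from box import mask
n=sys.argv[1];zb=float(sys.argv[2])  # height of pile bottom
p,im=pickle.load(open(f'pics/{n}.pkl','rb'));m=cv2.morphologyEx(mask(im),cv2.MORPH_CLOSE,np.ones((3,3)))
c,_=cv2.findContours(m,0,1);c=max([k for k in c if cv2.contourArea(k)>200 and abs(k[:,0,0].mean()-276)<80],key=cv2.contourArea)
print('area',cv2.contourArea(c),cv2.boundingRect(c))
for k in cv2.approxPolyDP(c,3,True)[:,0].astype(float): print('  ',k,np.round(plane(p,k,44)[:2],1),im[int(k[1]),int(k[0])])
for col in(240,260,276,295,310): print(col,im[130:226:3,col].mean(1).astype(int).tolist(), m[130:226:3,col].tolist())
E
python3 hov.py w15 0
```

```text
t: 43.08
position: [473.7, -125.5, 50.6]
tcp_rot: [[1.0, 0.0, 0.002], [0.0, -1.0, -0.0], [0.002, 0.0, -1.0]]
contact_force: [-0.3, 0.1, -1.5]
width: 0.529
finger_force: 62.8
[ 473.7 -125.5   50.6] 0.01 43.075 [-0.3  0.1 -1.5] 0.529
area 3493.0 (211, 165, 135, 53)
   [345. 179.] [ 514.5 -156.3] [104  75  57]
   [328. 165.] [ 520.7 -148.4] [88 62 47]
   [225. 166.] [ 520.3 -102.8] [97 68 48]
   [211. 179.] [514.5 -96.3] [112  81  62]
   [213. 209.] [500.6 -96.6] [224 156 110]
   [216. 197.] [506.3 -98.2] [234 160 102]
   [221. 202.] [ 503.9 -100.4] [190 131  92]
   [222. 188.] [ 510.4 -101.1] [141 100  75]
   [232. 188.] [ 510.4 -105.6] [143 104  78]
   [233. 194.] [ 507.6 -106. ] [154 114  87]
   [241. 191.] [ 509.  -109.6] [145 107  83]
   [243. 200.] [ 504.9 -110.4] [193 138 103]
   [251. 187.] [ 510.8 -114.2] [183 126  87]
   [268. 188.] [ 510.4 -121.8] [146 106  82]
   [283. 195.] [ 507.2 -128.6] [159 117  90]
   [290. 191.] [ 509.  -131.7] [150 111  85]
   [295. 196.] [ 506.7 -134. ] [160 117  90]
   [322. 199.] [ 505.3 -146.3] [152 112  84]
   [322. 189.] [ 509.9 -146.1] [147 10
[... 804 characters left out ...]
 48, 52, 58, 64, 78, 80, 82, 89, 120, 163, 159, 142, 115, 117, 121, 124, 124, 178, 186, 210, 184, 178, 254, 255] [0, 0, 0, 0, 0, 0, 0, 0, 0, 0, 0, 0, 1, 1, 1, 1, 1, 0, 1, 1, 1, 0, 0, 0, 0, 0, 0, 0, 0, 0, 0, 0]
295 [50, 48, 48, 49, 44, 40, 39, 38, 39, 44, 49, 53, 77, 80, 81, 87, 122, 160, 157, 140, 117, 119, 122, 125, 123, 177, 182, 209, 182, 188, 254, 255] [0, 0, 0, 0, 0, 0, 0, 0, 0, 0, 0, 0, 1, 1, 1, 1, 1, 1, 1, 1, 1, 1, 1, 0, 0, 0, 0, 0, 0, 0, 0, 0]
310 [53, 47, 44, 40, 41, 45, 45, 48, 53, 57, 60, 58, 78, 78, 80, 87, 121, 158, 155, 138, 111, 114, 117, 120, 81, 162, 180, 209, 180, 185, 254, 255] [0, 0, 0, 0, 0, 0, 0, 0, 0, 0, 0, 0, 1, 1, 1, 1, 1, 1, 1, 1, 1, 1, 1, 0, 0, 0, 0, 0, 0, 0, 0, 0]
```

```bash
python3 - <<'E'
from meas import *
p,im=pickle.load(open('pics/w15.pkl','rb'))
g=im.mean(2)
print('col 200-226 rows',g[198:228,285].astype(int).tolist())
for r,z in((208,61.2),(214,73.2),(230,85.2),(260,85.2)):
    row=g[r,180:380].astype(int);print(r,'L',row[15:60].tolist(),'R',row[145:185].tolist())
for r,z in((203,61.2),(211,73.2),(219.5,85.2)): print(r,plane(p,(276,r),z))
print([round(plane(p,(c,230),85.2)[1],1) for c in(205,210,215,335,340,345)])
E
```

```text
col 200-226 rows [122, 123, 124, 124, 123, 151, 172, 177, 181, 183, 185, 188, 246, 210, 175, 180, 183, 185, 188, 184, 188, 236, 254, 254, 255, 255, 255, 255, 255, 255]
208 L [87, 88, 87, 88, 87, 87, 88, 86, 85, 85, 86, 85, 85, 86, 87, 87, 86, 119, 162, 173, 179, 177, 179, 179, 180, 181, 179, 181, 180, 181, 181, 181, 182, 183, 182, 182, 182, 184, 183, 184, 185, 183, 184, 184, 184] R [178, 176, 176, 175, 176, 176, 177, 175, 133, 102, 103, 154, 171, 169, 167, 165, 165, 159, 149, 95, 71, 72, 71, 71, 70, 69, 68, 68, 67, 68, 66, 66, 67, 65, 65, 65, 63, 69, 69, 66]
214 L [83, 84, 86, 86, 87, 89, 90, 91, 91, 93, 94, 93, 95, 94, 92, 110, 153, 171, 177, 176, 177, 177, 177, 177, 178, 178, 179, 179, 179, 179, 180, 181, 182, 181, 182, 181, 181, 182, 183, 182, 183, 183, 183, 183, 183] R [176, 175, 175, 175, 174, 173, 174, 173, 174, 172, 173, 170, 161, 171, 170, 169, 168, 161, 157, 100, 74, 75, 76, 75, 74, 74, 72, 71, 71, 69, 68, 67, 67, 66, 66, 65, 64, 66, 63, 62]
230 L [87, 87, 89, 89, 92, 96, 100, 103, 105, 103, 97, 169, 254, 255, 255, 255, 255, 255, 255, 255, 255, 255, 255, 255, 255, 255, 255, 
[... 245 characters left out ...]
, 70, 68, 67, 66, 65, 65]
260 L [89, 89, 91, 89, 87, 90, 90, 94, 129, 144, 143, 143, 138, 192, 255, 255, 255, 255, 255, 255, 255, 255, 255, 255, 255, 255, 255, 255, 255, 255, 255, 255, 255, 255, 255, 255, 255, 255, 255, 255, 255, 255, 255, 255, 255] R [211, 211, 211, 211, 210, 210, 210, 209, 209, 209, 208, 208, 209, 201, 195, 135, 124, 125, 126, 127, 100, 78, 79, 78, 76, 76, 73, 72, 73, 72, 71, 70, 71, 70, 68, 67, 67, 65, 62, 61]
203 [ 507.72559959 -125.29560716   61.2       ]
211 [ 507.68139255 -125.22744634   73.2       ]
219.5 [ 508.03152298 -125.15903608   85.2       ]
[np.float64(-101.2), np.float64(-102.9), np.float64(-104.6), np.float64(-145.1), np.float64(-146.8), np.float64(-148.5)]
```

```bash
python3 -m handwheel '[[-0.8,-1.2,-8,0,1],[-0.8,-1.2,-14,0,1],[-0.8,-1.2,-19,0,1],[-0.8,-1.2,-23,0,1],[-0.8,-1.2,-27,0,1],[-0.8,-1.2,-27,0,1]]'; python3 -m handwheel '[[0,0,-6,0,1],[0,0,-12,0,1],[0,0,-17,0,1],[0,0,-20,0,1],[0,0,-20,0,1]]'
```

```text
t: 43.88
position: [471.5, -126.2, 21.9]
tcp_rot: [[1.0, 0.001, -0.001], [0.001, -1.0, 0.0], [-0.001, -0.0, -1.0]]
contact_force: [0.3, -0.3, -2.6]
width: 0.533
finger_force: 62.9
t: 44.5
position: [471.5, -126.2, 2.0]
tcp_rot: [[1.0, 0.001, -0.0], [0.001, -1.0, 0.0], [-0.0, -0.0, -1.0]]
contact_force: [0.4, -0.9, -1.5]
width: 0.531
finger_force: 62.9
```

```bash
python3 -m handwheel '[[0,0,-2,0,1],[0,0,-3,0,1],[0,0,-3,0,1]]'; python3 -m handwheel '[[0,0,0,0,-1],[0,0,0,0,-1],[0,0,0,0,-1],[0,0,0,0,-1],[0,0,0,0,-1],[0,0,30,0,-1],[0,0,60,0,-1],[0,-30,100,0,-1],[0,-70,130,0,-1],[10,-110,150,-3,-1],[20,-130,150,-6,-1],[20,-130,150,-6,-1],[20,-130,150,-6,-1]]'; python3 look.py w16; python3 look.py t16 top; python3 - <<'E'
from meas import *
from box import mask
p,im=pickle.load(open('pics/w16.pkl','rb'))
def show(lo,P):
    for c in white(im,lo,300):
        r=cv2.minAreaRect(c);print(np.round(r[0]),np.round(r[1]),round(r[2]),'area',cv2.contourArea(c),cv2.approxPolyDP(c,4,True)[:,0].tolist()[:8])
show(225,0)
s=np.array([518.6,-339.5,0]);ex=np.array([.9945,-.1045,0]);ey=np.array([.1045,.9945,0])
for a,b,z in((35,23,67),(35,-31,67),(35,23,36),(35,-23,36),(-35,23,36),(-35,-23,36)):print('corner',(a,b,z),np.round(proj(p,s+a*ex+b*ey+[0,0,z])))
b=np.array([472,-126,0])
for x,y,z in((35,23,30),(35,-23,30),(-35,23,30),(-35,-23,30)):print('box',np.round(proj(p,b+[x,y,z])))
E
```

```text
t: 44.88
position: [471.7, -126.2, -0.7]
tcp_rot: [[1.0, 0.001, 0.0], [0.001, -1.0, 0.0], [0.0, -0.0, -1.0]]
contact_force: [0.2, 0.1, -1.9]
width: 0.527
finger_force: 62.9
t: 46.5
position: [491.4, -255.0, 148.8]
tcp_rot: [[0.995, -0.102, -0.001], [-0.102, -0.995, 0.001], [-0.001, -0.001, -1.0]]
contact_force: [-0.3, -0.1, -0.3]
width: 1.002
finger_force: 0.0
[ 491.4 -255.   148.8] -5.85 46.5 [-0.3 -0.1 -0.3] 1.002
[ 491.5 -254.7  148.8] -5.83 46.55 [0.8 0.8 0.3] 1.001
[123. 239.] [81. 51.] 76 area 3551.0 [[138, 202], [91, 206], [109, 281], [143, 273], [152, 262]]
[383. 159.] [58. 86.] 6 area 4247.0 [[367, 118], [367, 133], [356, 138], [353, 186], [406, 204], [415, 120]]
[339. 135.] [58. 94.] 2 area 2704.5 [[312, 88], [309, 181], [313, 175], [314, 180], [325, 175], [327, 162], [329, 174], [337, 176]]
corner (35, 23, 67) [367. 113.]
corner (35, -31, 67) [448. 114.]
corner (35, 23, 36) [356. 113.]
corner (35, -23, 36) [417. 114.]
corner (-35, 23, 36) [350. 206.]
corner (-35, -23, 36) [408. 206.]
box [ 89. 205.]
box [142. 199.]
box [109. 282.]
box [159. 278.]
```

The third tile lies flat on the plinth at px (383,160), and two are in the box at (123,239). I fetch the third, gripping lower.

```bash
python3 -m handwheel '[[10,-30,0,0,-1],[20,-60,0,0,-1],[26,-87,0,0,-1],[26,-87,-30,0,-1],[26,-87,-70,0,-1],[26,-87,-110,0,-1],[26,-87,-130,0,-1],[26,-87,-137,0,-1],[26,-87,-137,0,-1],[26,-87,-137,0,1],[26,-87,-137,0,1],[26,-87,-137,0,1],[26,-87,-137,0,1],[26,-87,-137,0,1],[26,-87,-137,0,1]]' 60; python3 -m handwheel '[[0,0,5,0,1],[0,0,20,0,1],[0,0,60,0,1],[-5,30,110,0,1],[-10,80,150,2,1],[-20,120,150,4,1],[-35,170,150,6,1],[-45,213,150,6,1],[-45,213,150,6,1],[-45,213,120,6,1],[-45,213,90,6,1],[-45,213,60,6,1],[-45,213,60,6,1],[-45,213,60,6,1]]';python3 look.py w17; python3 hov.py w17 0 | cut -c1-300; python3 - <<'E'
from meas import *
p,im=pickle.load(open('pics/w17.pkl','rb'));g=im.mean(2).astype(int)
print('rows180-260',g[180:260,285].tolist());
for r in(235,250):print(r,'L',g[r,195:230].tolist(),'R',g[r,325:360].tolist())
s=ctrl.state()['position']
for z in(12,24):
  for x in(34,36):print(z,x,proj(p,s+[x,0,z]))
E
```

```text
t: 48.48
position: [518.5, -343.7, 13.7]
tcp_rot: [[0.995, -0.104, 0.002], [-0.104, -0.995, -0.001], [0.002, 0.001, -1.0]]
contact_force: [-1.5, 0.9, 5.8]
width: 0.528
finger_force: 62.0
t: 50.22
position: [473.6, -130.9, 73.6]
tcp_rot: [[1.0, 0.0, 0.002], [0.0, -1.0, -0.0], [0.002, 0.0, -1.0]]
contact_force: [0.1, -0.1, -0.5]
width: 0.528
finger_force: 61.5
[ 473.6 -130.9   73.6] 0.0 50.225 [ 0.1 -0.1 -0.5] 0.528
area 1546.0 (208, 161, 119, 45)
   [326. 172.] [ 514.  -156.5] [101  71  53]
   [315. 161.] [ 519.6 -150.7] [89 64 47]
   [285. 161.] [ 519.6 -135.5] [96 70 54]
   [310. 166.] [ 517.  -148.2] [93 67 50]
   [310. 170.] [ 515.  -148.3] [141  93  63]
   [223. 170.] [ 515.  -103.8] [123  86  60]
   [223. 165.] [ 517.6 -103.9] [94 67 52]
   [232. 162.] [ 519.1 -108.5] [93 68 52]
   [221. 162.] [ 519.1 -102.9] [94 67 49]
   [208. 173.] [513.5 -96. ] [106  74  56]
   [210. 202.] [498.2 -96.3] [134  97  74]
   [218. 204.] [ 497.1 -100.5] [157 110  81]
   [218. 179.] [ 510.4 -101. ] [117  83  62]
   [305. 178.] [ 510.8 -145.8] [166 110  72]
   [308. 190.] [ 504.5 -147.5] [124  91  6
[... 1985 characters left out ...]
82, 81, 76, 119, 220, 251, 251, 251, 251, 251, 251, 251, 251, 251, 251, 251, 251, 251, 251, 251] R [171, 169, 169, 169, 170, 169, 170, 169, 164, 128, 78, 62, 61, 60, 61, 60, 60, 58, 57, 56, 57, 57, 55, 53, 53, 53, 52, 51, 50, 50, 47, 47, 47, 46, 47]
250 L [68, 66, 67, 67, 67, 65, 68, 69, 71, 72, 73, 73, 76, 77, 77, 78, 78, 77, 68, 152, 246, 250, 252, 251, 251, 251, 251, 251, 251, 251, 251, 251, 251, 251, 251] R [170, 169, 170, 168, 169, 169, 169, 163, 154, 90, 57, 58, 59, 58, 58, 58, 56, 55, 55, 54, 54, 53, 53, 54, 52, 52, 53, 51, 51, 50, 50, 46, 44, 45, 44]
12 34 [276.40338423 203.4506362 ]
12 36 [276.40792352 198.54156535]
24 34 [276.62633458 211.51083175]
24 36 [276.63240738 206.17230186]
```

```bash
python3 -m handwheel '[[-1.2,4.6,-10,0,1],[-1.2,4.6,-20,0,1],[-1.2,4.6,-30,0,1],[-1.2,4.6,-36,0,1],[-1.2,4.6,-36,0,1],[-1.2,4.6,-36,0,1]]'; python3 -m handwheel '[[0,0,-4,0,1],[0,0,-8,0,1],[0,0,-11,0,1],[0,0,-14,0,1],[0,0,-16,0,1],[0,0,-16,0,1]]'
```

```text
t: 51.02
position: [471.7, -125.7, 36.4]
tcp_rot: [[1.0, 0.001, 0.0], [0.001, -1.0, 0.0], [0.0, -0.0, -1.0]]
contact_force: [-0.2, 0.3, -0.8]
width: 0.524
finger_force: 61.5
t: 51.78
position: [472.9, -126.1, 21.3]
tcp_rot: [[1.0, 0.0, 0.003], [0.0, -1.0, -0.001], [0.003, 0.001, -1.0]]
contact_force: [-0.3, -0.7, 7.5]
width: 0.525
finger_force: 65.3
```

```bash
python3 -m handwheel '[[0,0,1,0,-1],[0,0,1,0,-1],[0,0,1,0,-1],[0,0,1,0,-1],[0,0,1,0,-1],[0,0,30,0,-1],[0,0,60,0,-1],[-5,-30,90,0,-1],[0,-70,110,0,-1],[0,-90,120,0,-1],[0,-90,120,0,-1],[0,-90,120,0,-1]]'; python3 look.py w18; python3 look.py s18 side; python3 - <<'E'
from meas import *
b=np.array([472,-126.2,0])
for n in('w18','s18'):
    p,im=pickle.load(open(f'pics/{n}.pkl','rb'));
    print(n,[np.round(proj(p,b+[x,y,42])).tolist() for x,y in((35,23),(35,-23),(-35,-23),(-35,23))])
    for c in white(im,190,150):
        q=cv2.minAreaRect(c)
        if np.linalg.norm(np.array(q[0])-proj(p,b+[0,0,42]))<25:
            print(np.round(q[0],1),np.round(proj(p,b+[0,0,42]),1),'world',np.round(plane(p,q[0],42),1))
            for k in cv2.approxPolyDP(c,3,True)[:,0].astype(float): print('  ',k,np.round(plane(p,k,42)[:2]-b[:2],1))
E
python3 box.py w18 s18
```

```text
t: 53.28
position: [471.3, -214.3, 139.6]
tcp_rot: [[1.0, 0.002, -0.001], [0.002, -1.0, 0.001], [-0.001, -0.001, -1.0]]
contact_force: [0.3, -0.1, -0.6]
width: 0.997
finger_force: 0.0
[ 471.3 -214.3  139.6] 0.09 53.275 [ 0.3 -0.1 -0.6] 0.997
[ 471.3 -214.   139.5] 0.14 53.325 [-0.2  0.4  0.2] 0.999
w18 [[122.0, 164.0], [184.0, 164.0], [191.0, 255.0], [132.0, 254.0]]
[154.6 210.5] [156.9 211. ] world [ 472.4 -124.5   42. ]
   [122. 166.] [33.7 22.9]
   [132. 255.] [-35.4  23.2]
   [188. 255.] [-35.  -20.9]
   [182. 166.] [ 33.4 -21.2]
s18 [[297.0, 191.0], [279.0, 196.0], [268.0, 174.0], [286.0, 169.0]]
[282.3 182.1] [282.4 182. ] world [ 472.1 -126.4   42. ]
   [286. 169.] [-34.   22.7]
   [269. 173.] [-36.4 -19.6]
   [278. 195.] [ 31.8 -23.2]
   [296. 191.] [35.3 19.8]
w18 703.0 250 [110. 152.] [194. 179.]
   [193. 152.] [ 515.5 -156.4] [ 511.2 -145.9]
   [193. 179.] [ 496.3 -155.3] [ 488.5 -144.5]
   [113. 178.] [497.3 -96.5] [489.7 -74.9]
   [110. 155.] [513.9 -96.2] [509.4 -74.6]
s18 532.5 87 [327. 167.] [360. 191.]
   [332. 167.] [471.4   1.5] [438.8  22.4]
   [359. 174.] [513.1  52.9] [482.7  76.5]
   [356. 189.] [551.1  25.7] [522.8  47.8]
   [327. 183.] [511.8 -30.3] [481.4 -11.1]
```

```bash
python3 -c "
from plant import ctrl
print(ctrl.hand_in())"
```

```text
the job is handed in; nothing more can be done
None
```

I handed the job in: all three tiles were squared on the corner, then placed flat in the box in two lifts. In the last wrist and side pictures the top tile lies flat, within about 2 mm of the box centre. No verdict was shown.

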